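# Open the wafer iron and bring the batter spout round over its plate

### The arm

A 7-joint arm with a two-finger parallel gripper is mounted at the origin on the work surface. World frame = base frame: x ahead of the robot, y to its left, z up, the work surface at z = 0. Lengths are in mm, angles in rad, forces in N, time in s.
With the tool pointing down it reaches from about 350 to 900 mm from the base axis. Payload 8.1 kg.
Tool frame: the origin (TCP) lies midway between the tips of the shut fingers; the grasp point (between the pads) lies 19 mm behind it; y points along the fingers, z is the direction in which the jaws open and shut, and the axes are right-handed (so a half turn about y gives the same grasp; the last joint's range is limited). The gripper opens to 92 mm and grips with 3 to 60 N. Pads are 19 mm wide; open, the fingers measure 130 mm over their backs; the gripper's body (75 mm by 190 mm) begins 47 mm behind the grasp point.
Start: joints at [1.22, 0.434, 0.025, 1.573, -0.012, 1.134, -0.075], TCP at [153.27, -605.929, 226.742] pointing down, gripper open.
Joint ranges: [-2.62, 2.62], [-0.44, 2.09], [-1.27, 1.32], [0.08, 2.57], [-1.32, 4.46], [0.12, 2], [-2.74, 2.74]. Speed limits (rad/s): [2.22, 2.22, 3.01, 3.01, 3.14, 3.14, 3.14].

### API

Orientations are given as [roll, pitch, yaw] about the fixed x, y, z axes, in that order (R = Rz(yaw) Ry(pitch) Rx(roll)).
In Python, from plant import env, capture, camera_model, find_in, outline_of, tip_of gives the robot as it stands.
- The arm moves only by the tool servo_tool, never from a script. Its argument "motion" is a list of rows, each a list of 3 entries, a list of its own where there are three numbers: the finger opening in mm, from 0 to 91.8, then the shift along the tool's x, y, z in mm, then the turn about the tool's y in rad. A call has 1 to 5 rows; each row shifts and turns the commanded pose from where the row before left it, along the tool's axes as they then stand; what a row does not reach is not made up. A row lasts 1/12 s, in which the tool goes at most 41.7 mm and 7.16 degrees, less where a joint would pass 70% of its speed; a pose out of reach is approached as far as the arm can. A call with a gripper value outside its range is refused whole. The fingers move at their own pace and stop on an object; the grip force is fixed at half the most. Time passes only in rows, so rows that do not move let the fingers close. It gives the time, the measured TCP pose, the force and the opening at its end, in the units of the state.
- env.read_state(): the state, without advancing time (a new reading comes with each control period).
- capture(name): name is "scene" or "top"; returns the picture (400x640x3 uint8, red, green, blue); there is no depth.
- camera_model(name): a dict with "intrinsics" (3x3 intrinsics, pixels), "extrinsics" (4x4, takes a point from camera to world coordinates). Camera axes: x right, y down, z forward; pixel columns grow to the right and rows downward; lengths in mm; the calibration is good to about 2 mm. A picture is of the moment at which its call begins. camera_model takes no time and is no camera call.
- env.sign_off(): hands the job in, once; it reports no verdict.
Trained networks look in the newest picture that a camera, given by its name, has taken for a name from the list of things; names that differ only in an ending like _2 or _b are one class to them, and where a whole thing is asked for, a point or a joint stands for the part that bears it (a point fixed in the world has none). Each returns a list of dicts, best first, with "p" (0 to 1); they miss things now and then, are a little off and sometimes report something else, mostly with a low value. They report only what shows in the picture. A call takes as long as a camera call.
- find_in(camera, query): "centre" ([row, column] in pixels, amid what is visible of it).
- outline_of(camera, query): "pixels" (400x640 bool, what is visible of it) and "centre" ([row, column] in pixels, amid what is visible of it).
- tip_of(camera, query): "centre" ([row, column] in pixels: a listed point, or the origin of a listed thing).
The state is a dict: "time": time; "joints": joint angles; "joint_velocities": joint speeds; "joint_torque": joint torques, N m; "ee_pos": TCP position; "orientation": TCP orientation; "ft_force": force on the tool from outside, world axes, zero at the start; "torque": the same for the moment, N m; "finger_gap": finger opening in mm.
Only numpy, scipy, OpenCV 4.12 (cv2) and the standard library are available. Lean on these libraries where they do the work, as an engineer would, in place of code of your own. Each camera call takes 0.05 s, during which the arm holds its last target.

### The job

Get the wafer station ready for pouring: press the catch of the closed iron and steady its spring lid so that it comes up gently and stays open instead of flying up. Then screw the leaning dispenser's head further clockwise by its grip bar, keeping off the clean spout, until the spout's mouth is over the middle of the baking plate, and let go. Leave the jar, mug and bowl where they stand.

Things in the scene. Friction and masses are not known exactly. Their poses are not given: they have to be found in the camera images.
- plate_mid (a point): Middle of the round dark baking plate (160 mm across, 51 mm above the table) of the white wafer iron, which is fixed to the table: a drum 190 mm across, shut by a white lid of the same width whose top is 84 mm high. Axes are the iron's: z up, +x from the middle towards the lid's hinge, -x towards the catch. The dispenser stands on the iron's -y side.
- lid_hinge (a point): Point on the lid's hinge line, at iron (+103, 0) mm, 57 mm high; the hinge line runs along the iron's y.
- lid (a joint): Lid angle, rad: 0 shut, grows as it opens, stop at 1.6 (upright). A spring lifts it, about 3 N at the tab when shut, less higher up; the hinge is damped. Freed with nothing above it, it flies up at about 3 rad/s; let go above 0.9 rad it drifts up by itself and rests at its stop. It must not go faster than 1.8 rad/s once above 0.35 rad.
- lid_tab (a point): Middle of the top face of the lid's black front tab (33 mm along x, 50 mm along y, 12 mm thick), moves with the lid; with the lid shut it is at iron (-101.5, 0) mm, 74 mm high, 205 mm from the hinge line. Axes are the lid's (as the iron's when shut).
- catch_top (a point): Middle of the top of the grey catch button (34 mm along the iron's x, 48 along y) in front of the tab, at iron (-156, 0) mm, 88 mm high: 14 mm above the tab, 54.5 mm from the tab's middle, 21 mm gap between. Pushed straight down: travel 7 mm, 5 N at the bottom, lid freed at 5 mm. One fingertip can press it while the other waits over the tab, then holds the rising lid.
- catch (a joint): How far the catch button is pushed down, m, 0 to 0.007; it springs back.
- grip (a point): Point on the screw axis, 26 mm below the top of the black grip bar (80 mm long, 24 mm wide, 41 mm tall above the round head, 84 mm across) of the leaning dispenser's screw-on head. Axes turn with the head: z along the screw axis, up and outward, 30 degrees from vertical towards the iron; x along the bar, towards the spout; y across the bar. The head's flat top lies 22 mm below it along z.
- head (a joint): Turn of the head on its thread in rad, grows clockwise as seen from above along the axis (screwing on), range 0 to 4.7, starts 1.3 to 2.5 short of where it is wanted. It moves down the axis 1.5 mm per rad, needs about 0.1 N m to turn and stays where it is left; no stop marks the right place.
- mouth (a point): Mouth of the steel spout: 165 mm from the screw axis along the head's x and 62 mm below point grip along the head's z.
- spout: The steel spout tube, 17 mm thick, that sticks out sideways from the head along the head's x and ends in the mouth, bent down a little. Origin on the screw axis at the head's underside, 52 mm below point grip. The robot must not push on it.
- sugar_jar: Closed glass jar with a steel cap, 76 mm across, 105 mm tall, loose on the table, a bystander. Origin: centre of its underside.
- mug: White mug, 80 mm across, 92 mm tall, loose, a bystander. Origin: centre of its underside.
- bowl: Steel bowl, 110 mm across, 55 mm tall, loose, a bystander. Origin: centre of its underside.

How it is judged:
By the outcome, as a careful person would: the job done as asked, in the order asked, and still so for the second after the job is handed in, with the robot touching nothing.
It also fails if it takes over 61 s, if anything falls off the work surface, if the arm or the gripper's body presses on something with over 40 N, if the wrist force passes 120 N, or if a joint passes its speed limit or range.

## Working session

There is one attempt and no reset: what is moved stays moved. The work goes in short steps, Python scripts to look and compute and a tool call to move; the robot and the scene stay as the last step left them, time stands still between calls to the robot, and variables do not carry over. Pictures are saved under pics/ and viewed, and the job is handed in when it is done.

Besides the shell and the picture viewer there is one more tool, called after "Request:" as name(argument=value, ...), one argument or row to a line, values as JSON. servo_tool: Moves the arm, as the interface text tells. Its arguments: {"type":"object","properties":{"motion":{"type":"array","items":{"type":"array"}}},"required":["motion"]}

```bash
ls; mkdir -p pics
cat > h.py <<'E'
import numpy as np, cv2, json
from plant import env, capture, camera_model, find_in, outline_of, tip_of
def save(n,img): cv2.imwrite(f'pics/{n}.png',img[:,:,::-1])
def proj(cam,p):
    m=camera_model(cam);K=np.array(m['intrinsics']);T=np.array(m['extrinsics'])
    q=np.linalg.inv(T)@np.r_[p,1];u=K@q[:3];return u[1]/u[2],u[0]/u[2]
def ray(cam,rc):
    m=camera_model(cam);K=np.array(m['intrinsics']);T=np.array(m['extrinsics'])
    d=T[:3,:3]@np.linalg.solve(K,[rc[1],rc[0],1]);return T[:3,3],d/np.linalg.norm(d)
def atz(cam,rc,z):
    o,d=ray(cam,rc);return o+d*(z-o[2])/d[2]
E
python3 - <<'E'
from h import *
s=env.read_state();print(s)
for c in('scene','top'):
    save(c+'0',capture(c));m=camera_model(c);print(c,np.round(m['intrinsics'],1),np.round(m['extrinsics'],3))
    for q in ['plate_mid','lid_hinge','lid_tab','catch_top','grip','mouth','spout','sugar_jar','mug','bowl']:
        r=tip_of(c,q);print(c,q,[(np.round(x['centre'],1).tolist(),round(x['p'],2)) for x in r[:3]])
print(env.read_state()['time'])
E
```

```text
pics
{'time': 0.0, 'joints': array([ 1.22041729,  0.43519224,  0.02499587,  1.5740884 , -0.01159048,
        1.13399328, -0.07506169]), 'joint_velocities': array([-0.00197908,  0.00048955,  0.00012248,  0.00186526,  0.00118286,
       -0.0004348 ,  0.00118905]), 'joint_torque': array([ 2.69408365e-04, -6.67857814e+01,  9.85306688e-01, -3.14465797e+01,
       -6.04925863e-02,  4.29543585e-02,  1.72808868e-04]), 'ee_pos': array([ 153.08747292, -605.44168677,  225.96770127]), 'orientation': array([-1.57232465e+00, -1.57375362e-04, -2.89386164e+00]), 'ft_force': array([ 0.33018577, -0.31847613,  0.34239507]), 'torque': array([0.00121213, 0.01499966, 0.01175784]), 'finger_gap': 91.74732748516739}
scene [[512.    0.  313. ]
 [  0.  512.  206.4]
 [  0.    0.    1. ]] [[ 3.240000e-01  7.180000e-01 -6.150000e-01  1.417265e+03]
 [ 9.460000e-01 -2.490000e-01  2.080000e-01 -2.618430e+02]
 [-4.000000e-03 -6.500000e-01 -7.600000e-01  1.180646e+03]
 [ 0.000000e+00  0.000000e+00  0.000000e+00  1.000000e+00]]
scene plate_mid [([216.5, 358.7], 0.85)]
scene lid_hinge [([230.0, 392.5], 0.64)]
scene lid_
[... 318 characters left out ...]
]
top [[380.1   0.  325.2]
 [  0.  380.1 196.5]
 [  0.    0.    1. ]] [[ 2.100000e-02 -9.900000e-01  1.420000e-01  4.692300e+02]
 [-1.000000e+00 -2.300000e-02 -1.300000e-02  2.743900e+01]
 [ 1.600000e-02 -1.420000e-01 -9.900000e-01  1.162373e+03]
 [ 0.000000e+00  0.000000e+00  0.000000e+00  1.000000e+00]]
top plate_mid [([213.3, 274.7], 0.72)]
top lid_hinge [([185.3, 249.7], 0.95), ([251.2, 305.8], 0.26)]
top lid_tab []
top catch_top [([250.2, 306.8], 0.53)]
top grip [([180.8, 306.3], 0.87), ([258.2, 412.9], 0.17)]
top mouth [([214.0, 362.9], 0.84)]
top spout [([173.1, 317.2], 0.67)]
top sugar_jar [([246.1, 185.7], 0.95)]
top mug [([234.2, 447.4], 0.95)]
top bowl [([259.7, 412.6], 0.79)]
1.1
```

View pics/scene0.png

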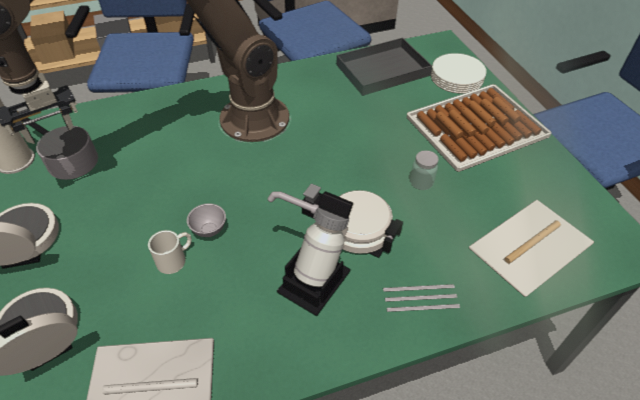

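View pics/top0.png

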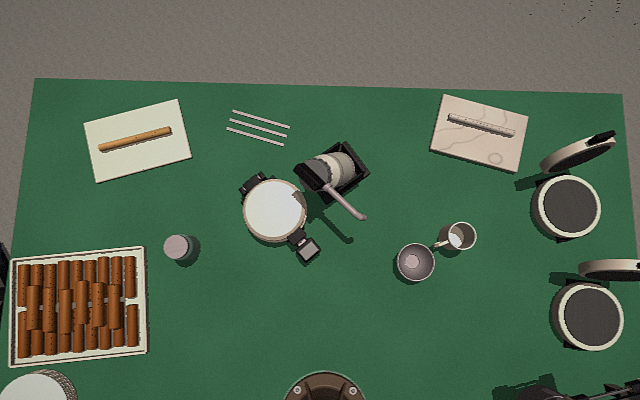

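The scene view shows the iron near (216,360), with its catch at about (190,312) and its hinge at about (230,393). The dispenser's grip bar is near (205,335) and the spout mouth near (197,272). In the top view the lid centre is at (211,275), the catch at (248,307) and the mouth at (217,364). Next I fit the poses.

```bash
cat > fit.py <<'E'
from h import *
from scipy.optimize import least_squares
obs={}
for c in('scene','top'):
    im=capture(c)
    for q in ['lid','catch','head','catch_top']:
        r=outline_of(c,q)
        for x in r[:2]:
            m=x['pixels'];print(c,q,round(x['p'],2),np.round(x['centre'],1),m.sum())
        if r: np.save(f'm_{c}_{q}.npy',r[0]['pixels'])
E
python3 fit.py
cat > fit2.py <<'E'
from h import *
from scipy.optimize import least_squares
from scipy.spatial import ConvexHull
O=[('scene',(216.5,358.7),(0,0,51)),('top',(213.3,274.7),(0,0,51)),('scene',(230,392.5),(103,0,57)),('top',(185.3,249.7),(103,0,57)),('scene',(187.3,311.2),(-156,0,88)),('top',(250.2,306.8),(-156,0,88))]
def T(p,l): c,s=np.cos(p[2]),np.sin(p[2]);return np.array([p[0]+c*l[0]-s*l[1],p[1]+s*l[0]+c*l[1],l[2]])
def f(p): return np.concatenate([np.subtract(proj(c,T(p,l)),rc) for c,rc,l in O])
best=None
a=atz('top',(213.3,274.7),51);b=atz('top',(250,307),88)
d=a-b
r=least_squares(f,[a[0],a[1],np.arctan2(d[1],d[0])],loss='soft_l1')
print(r.x,np.round(f(r.x),1))
for c,rc,l in O: print(c,l,atz(c,rc,l[2]))
print('tab',T(r.x,(-101.5,0,74)),'catch',T(r.x,(-156,0,88)))
for c in('top','scene'):
    im=cv2.imread(f'pics/{c}0.png')
    for l in [(0,0,84),(-101.5,0,74),(-156,0,88),(103,0,57)]+[(95*np.cos(t),95*np.sin(t),84) for t in np.arange(0,6.28,.4)]+[(-156+i*17,j*24,88) for i in(-1,1) for j in (-1,1)]+[(-101.5+i*16.5,j*25,74) for i in(-1,1) for j in (-1,1)]:
        q=proj(c,T(r.x,l));cv2.circle(im,(int(q[1]*8),int(q[0]*8)),6,(0,0,255),-1,shift=3)
    rr,cc=[int(v) for v in proj(c,T(r.x,(0,0,84)))]
    cv2.imwrite(f'pics/ov_{c}.png',cv2.resize(im[rr-75:rr+75,cc-100:cc+100],None,fx=4,fy=4,interpolation=cv2.INTER_CUBIC))
E
python3 fit2.py
```

```text
scene lid 0.57 [220.6 366.1] 2076
scene catch 0.61 [190.2 310.6] 169
scene catch 0.19 [221.2 363.5] 3119
scene head 0.82 [209.4 325.3] 1370
scene catch_top 0.48 [192.8 310.6] 190
top lid 0.76 [209.4 271.9] 3255
top catch 0.53 [251.1 306.4] 214
top catch 0.5 [206.6 272.9] 3383
top head 0.62 [178.1 314.3] 1257
top catch_top 0.68 [200.4 340.1] 412
top catch_top 0.52 [251.1 308.5] 194
[580.33614695 160.45624235   0.73020717] [-0.5  0.6 -1.6 -0.3 -1.4  0.4 -0.3  2.1  0.4  0.4  2.4  1.7]
scene (0, 0, 51) [581.36632518 158.05838076  51.        ]
top (0, 0, 51) [575.63324279 159.27280914  51.        ]
scene (103, 0, 57) [661.40338723 226.06495456  57.        ]
top (103, 0, 57) [656.01436772 235.17837701  57.        ]
scene (-156, 0, 88) [462.18982168  55.71981717  88.        ]
top (-156, 0, 88) [470.57107933  61.21617506  88.        ]
tab [504.71496984  92.75330613  74.        ] catch [464.11049543  56.40049801  88.        ]
```

View pics/ov_top.png

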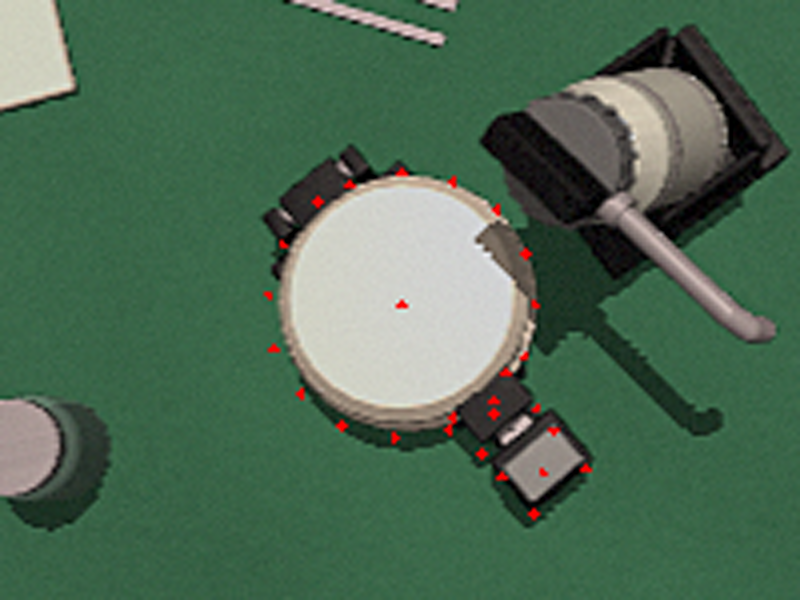

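View pics/ov_scene.png

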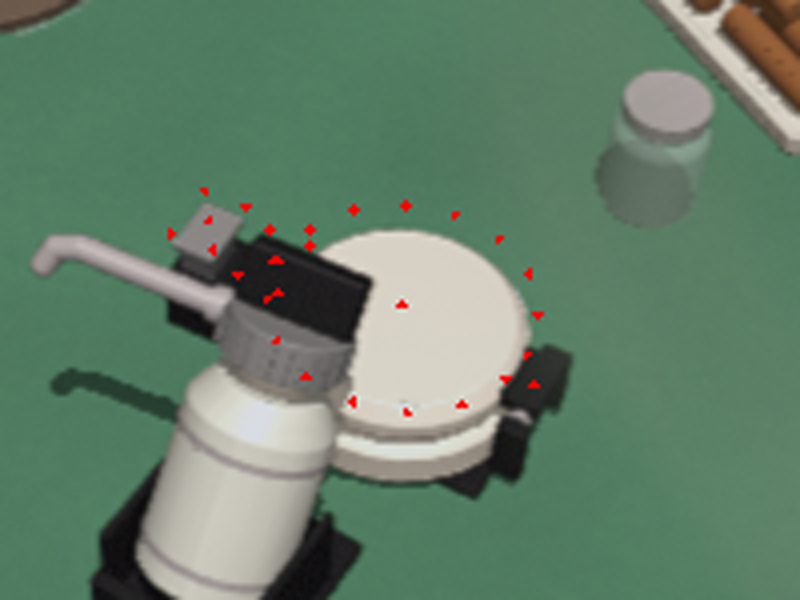

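Run:
```python
import cv2,numpy as np
a=cv2.imread('pics/top0.png')[225:270,270:330];b=cv2.imread('pics/scene0.png')[170:215,290:350]
a=cv2.resize(a,None,fx=9,fy=9,interpolation=cv2.INTER_CUBIC);b=cv2.resize(b,None,fx=9,fy=9,interpolation=cv2.INTER_CUBIC)
for im in(a,b):
  for k in range(0,600,90):
    cv2.putText(im,str(k//9),(k,10),0,.35,(0,255,255),1);cv2.putText(im,str(k//9),(0,k+10),0,.35,(0,255,255),1)
    cv2.line(im,(k,0),(k,405),(0,200,200),1);cv2.line(im,(0,k),(540,k),(0,200,200),1)
cv2.imwrite('pics/z1.png',a);cv2.imwrite('pics/z2.png',b)
```

```text
(no output)
```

View pics/z1.png

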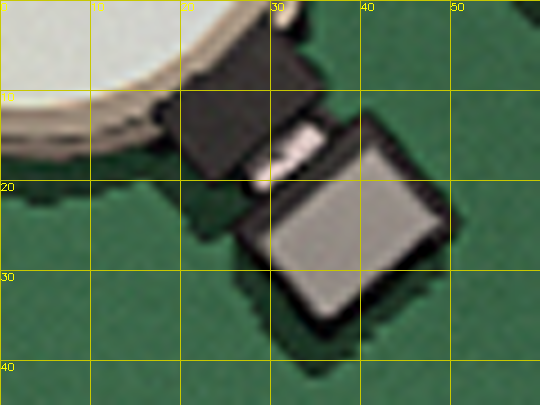

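View pics/z2.png

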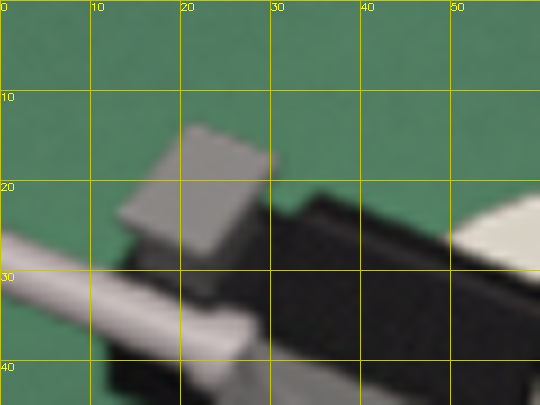

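```bash
cat > fit3.py <<'E'
exec(open('fit2.py').read().split('best=None')[0])
C=lambda i,j:(-156+17*i,24*j,88); B=lambda i,j:(-101.5+16.5*i,25*j,74)
O=[('top',(213.3,274.7),(0,0,51)),('scene',(216.5,358.7),(0,0,51)),('scene',(230,392.5),(103,0,57)),('top',(185.3,249.7),(103,0,57)),
('top',(252,299.5),C(1,1)),('top',(241,311.5),C(1,-1)),('top',(249.5,319),C(-1,-1)),('top',(260,305.5),C(-1,1)),
('scene',(187.5,320),C(1,1)),('scene',(198,313.5),C(1,-1)),('scene',(193.5,303),C(-1,-1)),('scene',(184,311),C(-1,1)),
('top',(234.5,305.7),B(-1,-1)),('top',(245,294),B(-1,1)),('top',(237,288),B(1,1))]
r=least_squares(f,[580,160,.73],loss='soft_l1');print(r.x);print(np.round(f(r.x).reshape(-1,2),1).tolist())
for cam in('top','scene'):
    O2=O;O=[o for o in O2 if o[0]==cam];rr=least_squares(f,[580,160,.73],loss='soft_l1');print(cam,rr.x,T(rr.x,(-156,0,88)));O=O2
print('tab',T(r.x,(-101.5,0,74)),'catch',T(r.x,(-156,0,88)))
E
python3 fit3.py
```

```text
[584.17709451 161.12300654   0.75663195]
[[-2.9, -0.5], [0.4, 1.4], [-1.2, 1.5], [-1.0, 1.2], [-0.5, -0.6], [-1.1, 0.2], [-0.6, 0.8], [0.6, 1.5], [-1.4, 0.6], [-0.9, -0.6], [-0.5, -0.5], [-1.9, -0.7], [-0.2, 1.4], [1.1, -0.0], [0.5, -1.7]]
top [582.44243909 162.59922406   0.76556935] [469.96831921  54.49939817  88.        ]
scene [587.56427191 158.6965646    0.7489092 ] [473.30488567  52.48548864  88.        ]
tab [510.37114442  91.44566639  74.        ] catch [470.74134856  54.03271034  88.        ]
```

Run:
```python
import cv2,numpy as np
for n,f,(r,c) in(('z3','top',(140,285)),('z4','scene',(175,265))):
  w=90;h=75
  a=cv2.imread(f'pics/{f}0.png')[r:r+h,c:c+w]
  im=cv2.resize(a,None,fx=8,fy=8,interpolation=cv2.INTER_CUBIC)
  im=np.clip(im*1.5+15,0,255).astype(np.uint8)
  for k in range(0,w,10):
    cv2.putText(im,str(k+c),(k*8,10),0,.35,(0,255,255),1);cv2.line(im,(k*8,0),(k*8,h*8),(0,160,160),1)
  for k in range(0,h,10):
    cv2.putText(im,str(k+r),(0,k*8+10),0,.35,(0,255,255),1);cv2.line(im,(0,k*8),(w*8,k*8),(0,160,160),1)
  cv2.imwrite(f'pics/{n}.png',im)
```

```text
(no output)
```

View pics/z3.png

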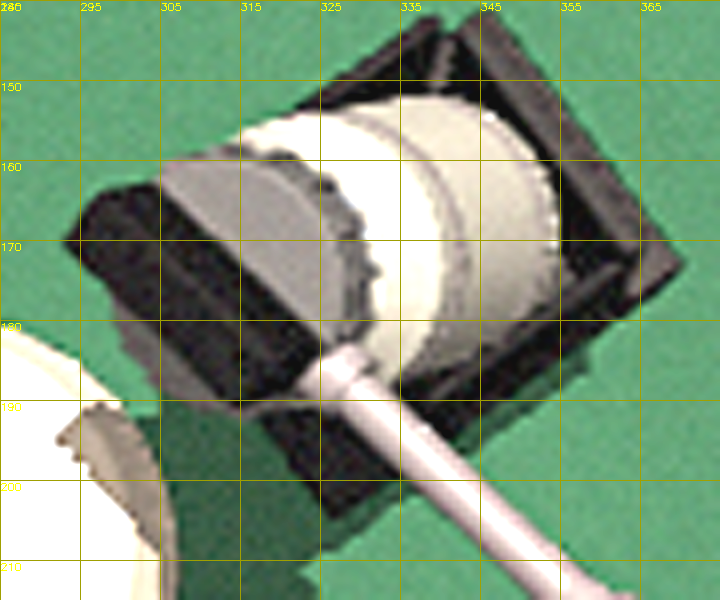

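View pics/z4.png

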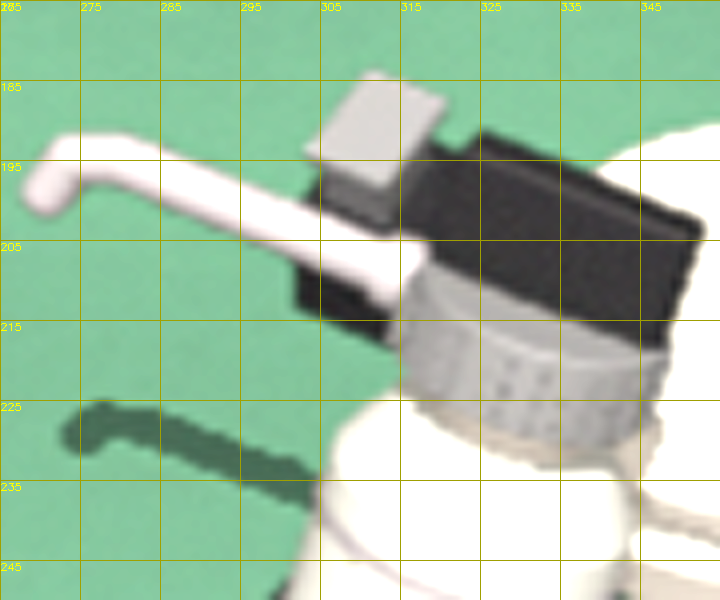

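```bash
cat > fit4.py <<'E'
from h import *
from scipy.optimize import least_squares
from scipy.spatial.transform import Rotation as R
def frame(p):
    # p: Px,Py,Pz, phi lean azimuth, a spout heading (world azimuth-like angle before tilt)
    k=np.array([-np.sin(p[3]),np.cos(p[3]),0]) # rotating about k tilts z toward azimuth phi
    return R.from_rotvec(k*np.pi/6).as_matrix()@R.from_euler('z',p[4]).as_matrix()
def W(p,l): return np.array(p[:3])+frame(p)@np.array(l,float)
def res(p,O): return np.concatenate([np.subtract(proj(c,W(p,l)),rc)*w for c,rc,l,w in O]+[[ (p[3]-PH)/0.1 ]])
PH=.757+np.pi/2
M=(165,0,-62)
E
cat > fit4run.py <<'E'
from fit4 import *
O=[('scene',(203,335.7),(0,0,0),.7),('top',(180.8,306.3),(0,0,0),.7),('scene',(199,269.5),M,1),('top',(214.5,363.5),M,1),
('top',(190.5,314),(40,-12,26),1),('top',(170,293),(-40,-12,26),1),('scene',(192,325),(40,-12,26),1),('scene',(203.5,353),(-40,-12,26),1)]
r=least_squares(res,[600,60,200,PH,PH-np.pi*1.2+2*0],args=(O,),loss='soft_l1')
for a0 in(-2,-3,2,3):
    q=least_squares(res,[620,90,200,PH,a0],args=(O,),loss='soft_l1')
    if q.cost<r.cost:r=q
p=r.x;print(np.round(p,3),r.cost);print(np.round(res(p,O)[:-1].reshape(-1,2),1).tolist(),p[3]-PH)
np.save('disp.npy',p)
print('mouth',W(p,M))
# target rotation
I=np.array([584.5,161.]);c,s=np.cos(.757),np.sin(.757)
def iron(w): d=np.asarray(w)[:2]-I;return np.round([c*d[0]+s*d[1],-s*d[0]+c*d[1],w[2]],1)
for n,l in(('P',(0,0,0)),('mouth',M),('+end',(40,0,26)),('-end',(-40,0,26)),('spout root',(30,0,-52))): print(n,iron(W(p,l)))
best=min((np.linalg.norm((W(np.r_[p[:2],p[2],p[3],p[4]-t],(165,0,-62-1.5*t))[:2]-I)),t) for t in np.arange(0,4,.02));print('turn',best)
E
python3 fit4run.py
```

```text
Traceback (most recent call last):
  File "fit4run.py", line 6, in <module>
    q=least_squares(res,[620,90,200,PH,a0],args=(O,),loss='soft_l1')
  File "fit4.py", line 9, in res
    def res(p,O): return np.concatenate([np.subtract(proj(c,W(p,l)),rc)*w for c,rc,l,w in O]+[[ (p[3]-PH)/0.1 ]])
                                                     ~~~~^^^^^^^^^^
  File "h.py", line 5, in proj
    m=camera_model(cam);K=np.array(m['intrinsics']);T=np.array(m['extrinsics'])
ValueError: time passes only in moves, steps and waits
```

```bash
python3 - <<'E'
from h import *
d={c:{k:np.array(v).tolist() for k,v in camera_model(c).items() if k in('intrinsics','extrinsics')} for c in('top','scene')}
json.dump(d,open('cam.json','w'))
E
sed -i 's/^from plant.*/from plant import env, capture, find_in, outline_of, tip_of\nCM=json.load(open("cam.json"))\ndef camera_model(c): return CM[c]/' h.py
python3 fit4run.py
```

```text
[656.325  53.048 216.304   2.096  -2.309] 15.100118501104399
[[2.8, -0.4], [-3.3, 2.9], [1.4, -0.2], [2.8, 1.8], [0.8, -0.0], [-0.3, -0.9], [-2.2, 0.6], [-0.2, 1.7]] -0.23183317193197084
mouth [557.45990059 -90.0210278  187.56544592]
P [ -21.9 -127.8  216.3]
mouth [-192.  -163.9  187.6]
+end [ -58.5 -116.6  244.9]
-end [  20.6 -113.7  232.8]
spout root [ -57.5 -154.2  175.8]
turn (np.float64(19.08318764909386), np.float64(1.84))
```

```bash
cat > fit5.py <<'E'
from fit4 import *
I=np.array([584.5,161.])
def tgt(p,n=None):
    # best turn such that mouth over I
    ts=np.arange(-1,3.5,.01); 
    D=[np.linalg.norm(W(np.r_[p[:4],p[4]-t],(165,0,-62-1.5*t))[:2]-I) for t in ts]
    i=int(np.argmin(D));return ts[i],D[i]
def res2(p,O):
    g=p[5]; m=W(np.r_[p[:4],p[4]-g],(165,0,-62-1.5*g))[:2]-I
    return np.r_[res(p,O)[:-1],m/2.0,(p[3]-PH)/0.5]
c,s=np.cos(.757),np.sin(.757)
def iron(w): d=np.asarray(w)[:2]-I;return np.round([c*d[0]+s*d[1],-s*d[0]+c*d[1],w[2]],1)
E
cat > fit5run.py <<'E'
from fit5 import *
O=[('scene',(203,335.7),(0,0,0),.5),('top',(180.8,306.3),(0,0,0),.3),('scene',(199.5,270),M,.8),('top',(215.5,364),M,.8),
('top',(190.5,314),(40,-12,26),1),('top',(170,293),(-40,-12,26),1),('top',(164,298),(-40,12,26),.7),('scene',(192,325),(40,-12,26),1),('scene',(203.5,353),(-40,-12,26),1)]
r=None
for a0 in(-2,-3,2,3):
    q=least_squares(res2,[640,60,210,PH,a0,1.8],args=(O,),loss='soft_l1')
    if r is None or q.cost<r.cost:r=q
p=r.x;print(np.round(p,3),r.cost);print(np.round(res2(p,O)[:-1].reshape(-1,2),1).tolist(),p[3]-PH)
np.save('disp.npy',p)
for n,l in(('P',(0,0,0)),('mouth',M),('+end',(40,0,26)),('-end',(-40,0,26)),('spout root',(30,0,-52))): print(n,iron(W(p,l)),np.round(W(p,l)))
for cam,(rr,cc) in(('top',(130,260)),('scene',(160,255))):
    im=cv2.imread(f'pics/{cam}0.png')
    im=cv2.resize(im[rr:rr+110,cc:cc+120],None,fx=6,fy=6,interpolation=cv2.INTER_CUBIC)
    pts=[(40*i,12*j,z) for i in(-1,1) for j in(-1,1) for z in(26,-22)]+[(42*np.cos(t),42*np.sin(t),-22) for t in np.arange(0,6.28,.3)]+[M,(0,0,0),(42,0,-52)]
    for l in pts:
        q=proj(cam,W(p,l));cv2.circle(im,(int((q[1]-cc+.5)*6),int((q[0]-rr+.5)*6)),3,(0,0,255),-1)
    cv2.imwrite(f'pics/d_{cam}.png',im)
E
python3 fit5run.py
```

```text
[655.107  53.48  213.72    2.074  -2.304   1.795] 17.807291210459184
[[2.1, -0.3], [-1.2, 1.2], [0.6, -0.6], [1.8, 1.0], [1.3, -0.3], [0.4, -1.1], [-0.6, -0.5], [-2.0, 0.6], [0.2, 1.6], [0.9, -10.1]] -0.25338470936135327
P [ -22.5 -126.6  213.7] [655.  53. 214.]
mouth [-192.9 -163.   187.1] [556. -90. 187.]
+end [ -58.7 -115.6  242.8] [621.  37. 243.]
-end [  20.2 -112.5  229.7] [676.  93. 230.]
spout root [ -58.6 -153.   173.6] [647.  10. 174.]
```

```bash
python3 -c "
import cv2,numpy as np
a=cv2.imread('pics/d_top.png');b=cv2.imread('pics/d_scene.png')
cv2.imwrite('pics/d.png',cv2.resize(np.hstack([a,b]),(800,367)))"
```

```text
(no output)
```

View pics/d.png

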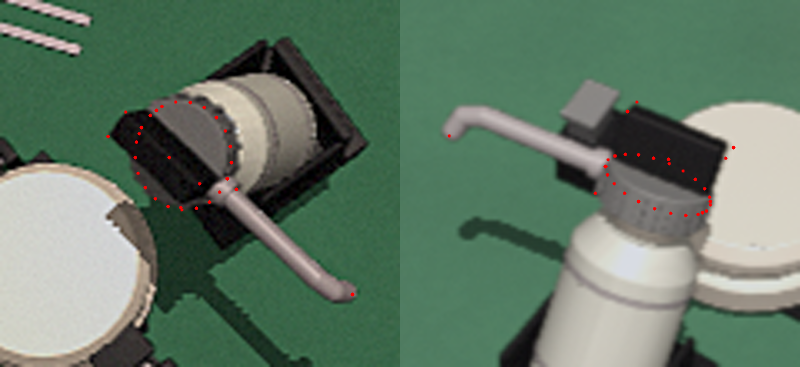

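```bash
cat > plan.py <<'E'
# usage: plan.py x y z jawaz g n [bigstep] ; from measured state, prints rows
import sys;from h import *
def wrap(a): return (a+np.pi)%(2*np.pi)-np.pi
x,y,z,ja,g,n=map(float,sys.argv[1:7]);n=int(n)
s=env.read_state();p=np.array(s['ee_pos']);yaw=s['orientation'][2]
d=np.array([x,y,z])-p;dy=wrap(ja-np.pi/2-yaw)
print('t',s['time'],'pos',np.round(p,1),'jaw',round(wrap(yaw+np.pi/2),3),'dyaw',round(dy,3),'j',np.round(s['joints'],2).tolist(),'F',np.round(s['ft_force'],1))
rows=[]
for i in range(n):
    a=yaw+dy*i/n
    X=np.array([np.cos(a),np.sin(a),0]);Z=np.array([-np.sin(a),np.cos(a),0]);D=d/n
    rows.append([g,[round(float(D@X),1),round(float(-D[2]),1),round(float(D@Z),1)],round(-dy/n,3)])
for i in range(0,n,5): print(json.dumps(rows[i:i+5]))
E
python3 plan.py 488.5 70.4 180 0.757 36 20
python3 - <<'E'
import sys;sys.path.insert(0,'.')
import os;os.chdir('.')
from h import *
for n,rc in(('bowl',(259.7,412.6)),('mug',(234.2,447.4)),('jar',(246.1,185.7))): print(n,atz('top',rc,0))
E
```

```text
t 1.6 pos [ 153.3 -605.9  226.8] jaw -1.323 dyaw 2.08 j [1.22, 0.43, 0.02, 1.57, -0.01, 1.13, -0.08] F [ 0.6 -0.4  0.4]
[[36.0, [-24.5, 2.3, -28.7], -0.104], [36.0, [-27.4, 2.3, -26.0], -0.104], [36.0, [-29.9, 2.3, -23.0], -0.104], [36.0, [-32.2, 2.3, -19.8], -0.104], [36.0, [-34.0, 2.3, -16.3], -0.104]]
[[36.0, [-35.5, 2.3, -12.7], -0.104], [36.0, [-36.7, 2.3, -8.9], -0.104], [36.0, [-37.4, 2.3, -5.1], -0.104], [36.0, [-37.7, 2.3, -1.2], -0.104], [36.0, [-37.6, 2.3, 2.8], -0.104]]
[[36.0, [-37.2, 2.3, 6.7], -0.104], [36.0, [-36.3, 2.3, 10.5], -0.104], [36.0, [-35.0, 2.3, 14.2], -0.104], [36.0, [-33.3, 2.3, 17.7], -0.104], [36.0, [-31.3, 2.3, 21.1], -0.104]]
[[36.0, [-28.9, 2.3, 24.2], -0.104], [36.0, [-26.3, 2.3, 27.1], -0.104], [36.0, [-23.3, 2.3, 29.7], -0.104], [36.0, [-20.1, 2.3, 31.9], -0.104], [36.0, [-16.7, 2.3, 33.9], -0.104]]
bowl [ 448.87422299 -256.97845448    0.        ]
mug [ 528.1455768 -364.8519445    0.       ]
jar [475.31145392 429.08487624   0.        ]
```

Request:
servo_tool(
  motion=[
    [36, [-24.5, 2, -28.5], -0.104],
    [36, [-27.5, 2, -26], -0.104],
    [36, [-30, 2, -23], -0.104],
    [36, [-32, 2, -20], -0.104],
    [36, [-34, 2, -16], -0.104],
  ],
)

```text
time: 2.02
ee_pos: [237.5, -435.4, 216.8]
orientation: [-1.57, -0.0, -2.369]
ft_force: [0.1, -0.3, 1.0]
finger_gap: 62.7
```

Request:
servo_tool(
  motion=[
    [36, [-35.5, 2, -12.5], -0.104],
    [36, [-36.5, 2, -9], -0.104],
    [36, [-37.5, 2, -5], -0.104],
    [36, [-37.5, 2, -1], -0.104],
    [36, [-37.5, 2, 3], -0.104],
  ],
)

```text
time: 2.43
ee_pos: [321.6, -267.1, 207.0]
orientation: [-1.57, -0.001, -1.849]
ft_force: [0.3, 0.6, 0.9]
finger_gap: 36.6
```

Request:
servo_tool(
  motion=[
    [36, [-37, 2, 6.5], -0.104],
    [36, [-36.5, 2, 10.5], -0.104],
    [36, [-35, 2, 14], -0.104],
    [36, [-33.5, 2, 17.5], -0.104],
    [36, [-31.5, 2, 21], -0.104],
  ],
)

```text
time: 2.85
ee_pos: [404.9, -97.5, 197.0]
orientation: [-1.57, -0.001, -1.329]
ft_force: [0.3, -1.3, 0.5]
finger_gap: 35.9
```

Request:
servo_tool(
  motion=[
    [36, [-29, 2, 24], -0.104],
    [36, [-26.5, 2, 27], -0.104],
    [36, [-23.5, 2, 29.5], -0.104],
    [36, [-20, 2, 32], -0.104],
    [36, [-16.5, 2, 34], -0.104],
  ],
)

```text
time: 3.27
ee_pos: [488.5, 71.8, 186.8]
orientation: [-1.57, -0.001, -0.809]
ft_force: [0.8, -0.9, 0.1]
finger_gap: 35.9
```

```bash
python3 plan.py 488.5 70.4 108 0.757 36 5
```

```text
t 3.2667 pos [488.5  71.8 186.8] jaw 0.761 dyaw -0.004 j [0.32, 0.36, -0.73, 1.89, 0.28, 0.99, 0.22] F [ 0.8 -0.9  0.1]
[[36.0, [0.2, 15.8, -0.2], 0.001], [36.0, [0.2, 15.8, -0.2], 0.001], [36.0, [0.2, 15.8, -0.2], 0.001], [36.0, [0.2, 15.8, -0.2], 0.001], [36.0, [0.2, 15.8, -0.2], 0.001]]
```

Move down to about 100 mm and look.

Request:
servo_tool(
  motion=[
    [36, [1, 22, -1], 0.002],
    [36, [0, 22, 0], 0.002],
    [36, [0, 22, 0], 0],
    [36, [0, 20, 0], 0],
    [36, [0, 0, 0], 0],
  ],
)

```text
time: 3.68
ee_pos: [485.7, 68.0, 97.7]
orientation: [-1.575, 0.003, -0.818]
ft_force: [-1.1, -0.3, 0.4]
finger_gap: 36.0
```

Run:
```python
from h import *
s=env.read_state();print(s['ee_pos'],s['ft_force'])
a=capture('scene');b=capture('top');save('s1',a);save('t1',b)
A=cv2.resize(a[150:225,265:365],None,fx=4,fy=5,interpolation=cv2.INTER_CUBIC);B=cv2.resize(b[200:275,255:355],None,fx=4,fy=5,interpolation=cv2.INTER_CUBIC)
save('c1',np.hstack([A,B]))
```

```text
[485.72017061  68.00945167  97.65108124] [-1.13588603 -0.33848342  0.38043896]
```

View pics/c1.png

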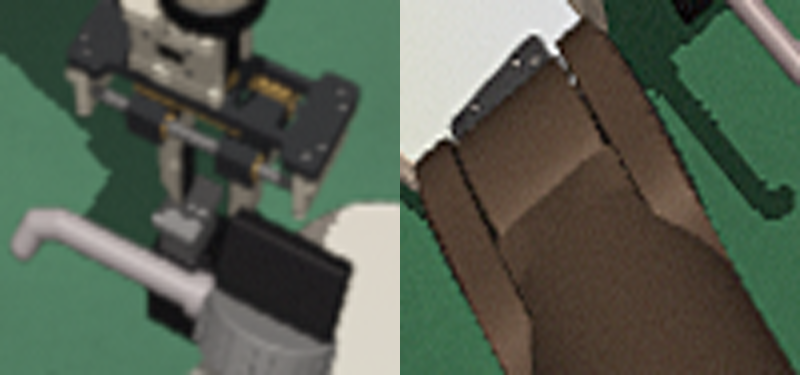

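Request:
servo_tool(
  motion=[
    [36, [0, 2, 3], 0],
    [36, [0, 4, 0], 0],
    [36, [0, 5, 0], 0],
    [36, [0, 0, 0], 0],
  ],
)

```text
time: 4.12
ee_pos: [490.0, 70.6, 89.5]
orientation: [-1.571, -0.0, -0.818]
ft_force: [-1.0, -0.4, 0.1]
finger_gap: 35.9
```

Request:
servo_tool(
  motion=[
    [36, [0, 2, 0], 0],
    [36, [0, 1, 0], 0],
    [36, [0, 0, 0], 0],
  ],
)

```text
time: 4.37
ee_pos: [490.1, 70.7, 86.8]
orientation: [-1.571, -0.0, -0.818]
ft_force: [0.6, -0.2, 2.7]
finger_gap: 35.8
```

Request:
servo_tool(
  motion=[
    [36, [0, 1.5, 0], 0],
    [36, [0, 1, 0], 0],
    [36, [0, 0, 0], 0],
  ],
)

```text
time: 4.62
ee_pos: [490.1, 70.8, 84.2]
orientation: [-1.571, -0.0, -0.818]
ft_force: [-0.6, -0.2, 3.2]
finger_gap: 35.9
```

Request:
servo_tool(
  motion=[
    [36, [0, 1.5, 0], 0],
    [36, [0, 0.5, 0], 0],
    [36, [0, 0, 0], 0],
  ],
)

```text
time: 4.87
ee_pos: [490.1, 70.7, 82.3]
orientation: [-1.571, -0.0, -0.818]
ft_force: [-1.1, -1.3, 7.1]
finger_gap: 36.1
```

Request:
servo_tool(
  motion=[
    [36, [0, -6, 2], 0],
    [36, [0, -6.5, 2], 0],
    [36, [0, -7, 2.5], 0],
    [36, [0, -7, 2.5], 0],
    [36, [0, -7, 2.5], 0],
  ],
)

```text
time: 5.28
ee_pos: [498.8, 79.1, 116.7]
orientation: [-1.57, -0.0, -0.818]
ft_force: [-2.1, -0.2, 3.1]
finger_gap: 36.1
```

Request:
servo_tool(
  motion=[
    [36, [0, -7.5, 3], 0],
    [36, [0, -7.5, 3.5], 0],
    [36, [0, -7.5, 3.5], 0],
    [36, [0, -7.5, 3.5], 0],
    [36, [0, -7.5, 4], 0],
  ],
)

```text
time: 5.7
ee_pos: [511.6, 90.9, 154.1]
orientation: [-1.571, -0.0, -0.818]
ft_force: [-0.5, -1.3, 2.0]
finger_gap: 35.9
```

Request:
servo_tool(
  motion=[
    [36, [0, -7, 4.5], 0],
    [36, [0, -7, 4.5], 0],
    [36, [0, -7, 5], 0],
    [36, [0, -7, 5], 0],
    [36, [0, -6.5, 5], 0],
  ],
)

```text
time: 6.12
ee_pos: [529.2, 107.5, 188.5]
orientation: [-1.57, -0.0, -0.818]
ft_force: [1.0, 0.8, 1.4]
finger_gap: 36.1
```

Request:
servo_tool(
  motion=[
    [36, [0, -6, 6], 0],
    [36, [0, -6, 6], 0],
    [36, [0, -6, 6], 0],
    [36, [0, -5.5, 6], 0],
    [36, [0, -5.5, 6], 0],
  ],
)

```text
time: 6.53
ee_pos: [551.0, 128.0, 217.2]
orientation: [-1.571, 0.0, -0.818]
ft_force: [1.1, 0.6, 0.0]
finger_gap: 35.9
```

Request:
servo_tool(
  motion=[
    [36, [0, -5, 7], 0],
    [36, [0, -4.5, 7], 0],
    [36, [0, -4.5, 7], 0],
    [36, [0, -4, 7], 0],
    [36, [0, -4, 7], 0],
  ],
)

```text
time: 6.95
ee_pos: [576.6, 152.0, 239.0]
orientation: [-1.571, 0.0, -0.818]
ft_force: [0.2, 0.5, -1.0]
finger_gap: 35.9
```

Request:
servo_tool(
  motion=[
    [36, [0, -3, 7], 0],
    [36, [0, -3, 7], 0],
    [36, [0, -2.5, 7], 0],
    [36, [0, -2, 7], 0],
    [36, [0, 0, 0], 0],
  ],
)

```text
time: 7.37
ee_pos: [597.4, 171.9, 249.5]
orientation: [-1.57, 0.0, -0.817]
ft_force: [0.6, -0.0, 0.3]
finger_gap: 35.7
```

Run:
```python
from h import *
a=capture('scene');save('s2',a)
A=cv2.resize(a[100:260,220:460],None,fx=3.3,fy=3.3,interpolation=cv2.INTER_CUBIC)
save('c2',A)
```

```text
(no output)
```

View pics/c2.png

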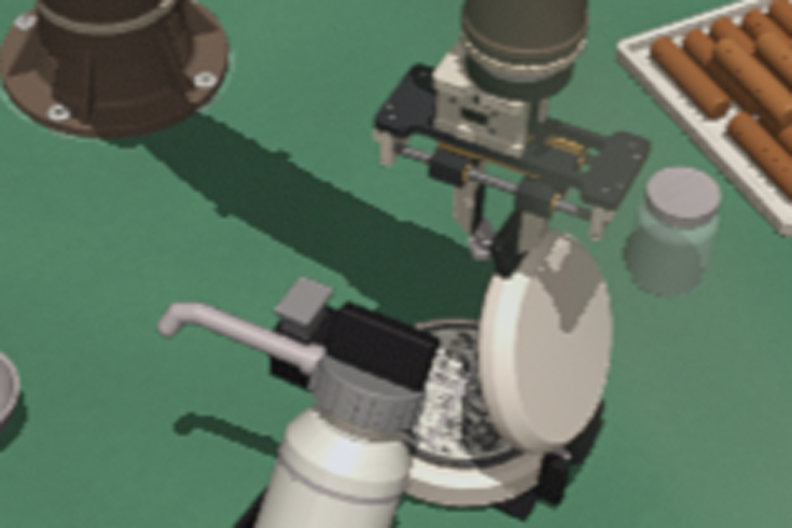

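Request:
servo_tool(
  motion=[
    [36, [0, -30, 0], 0],
    [36, [0, -35, 0], 0],
    [36, [0, -10, 0], 0],
    [60, [0, 0, 0], -0.12],
    [60, [0, 0, 0], -0.12],
  ],
)

```text
time: 7.83
ee_pos: [596.6, 170.6, 325.4]
orientation: [-1.57, -0.002, -0.573]
ft_force: [0.1, -0.9, -0.9]
finger_gap: 45.1
```

```bash
python3 plan.py 651 59.5 310 2.3 60 15
python3 - <<'E'
from h import *
a=capture('scene');save('s3',a);b=capture('top');save('t3',b)
A=cv2.resize(a[120:280,230:430],None,fx=2,fy=2);B=cv2.resize(b[120:280,200:400],None,fx=2,fy=2)
save('c3',np.hstack([A,B]))
for c in('scene','top'):
  for q in('plate_mid','grip','mouth','lid_tab'):
    print(c,q,[(np.round(x['centre'],1).tolist(),round(x['p'],2)) for x in tip_of(c,q)[:2]])
E
```

```text
t 7.8333 pos [596.6 170.6 325.4] jaw 0.998 dyaw 1.302 j [0.12, 0.47, -0.76, 1.38, 0.32, 1.41, 0.36] F [ 0.1 -0.9 -0.9]
[[60.0, [7.1, 1.0, -4.3], -0.087], [60.0, [6.7, 1.0, -4.9], -0.087], [60.0, [6.2, 1.0, -5.4], -0.087], [60.0, [5.7, 1.0, -5.9], -0.087], [60.0, [5.2, 1.0, -6.4], -0.087]]
[[60.0, [4.6, 1.0, -6.8], -0.087], [60.0, [4.0, 1.0, -7.2], -0.087], [60.0, [3.4, 1.0, -7.5], -0.087], [60.0, [2.7, 1.0, -7.8], -0.087], [60.0, [2.0, 1.0, -8.0], -0.087]]
[[60.0, [1.3, 1.0, -8.1], -0.087], [60.0, [0.6, 1.0, -8.2], -0.087], [60.0, [-0.1, 1.0, -8.2], -0.087], [60.0, [-0.8, 1.0, -8.2], -0.087], [60.0, [-1.5, 1.0, -8.1], -0.087]]
scene plate_mid [([218.1, 359.9], 0.6)]
scene grip [([204.9, 335.1], 0.74)]
scene mouth [([200.1, 271.0], 0.77)]
scene lid_tab [([177.0, 395.7], 0.62), ([215.0, 360.2], 0.37)]
top plate_mid []
top grip [([179.3, 307.0], 0.64)]
top mouth [([216.1, 364.9], 0.93)]
top lid_tab []
```

View pics/c3.png

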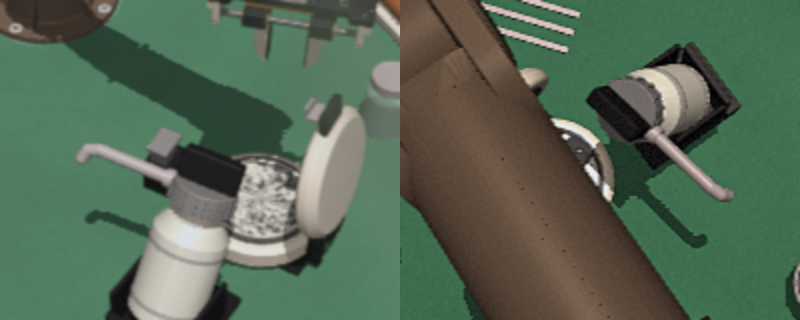

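The lid stands open in the scene view (tab near (177,396)), and the plate is exposed. Next I move over the grip bar.

Request:
servo_tool(
  motion=[
    [60, [7, 1, -4.5], -0.087],
    [60, [6.5, 1, -5], -0.087],
    [60, [6, 1, -5.5], -0.087],
    [60, [5.5, 1, -6], -0.087],
    [60, [5, 1, -6.5], -0.087],
  ],
)

```text
time: 8.75
ee_pos: [613.5, 133.0, 319.2]
orientation: [-1.571, -0.0, -0.139]
ft_force: [0.0, 0.4, 0.1]
finger_gap: 60.2
```

Request:
servo_tool(
  motion=[
    [60, [4.5, 1, -7], -0.087],
    [60, [4, 1, -7], -0.087],
    [60, [3.5, 1, -7.5], -0.087],
    [60, [2.5, 1, -8], -0.087],
    [60, [2, 1, -8], -0.087],
  ],
)

```text
time: 9.17
ee_pos: [631.4, 95.6, 314.1]
orientation: [-1.571, 0.0, 0.296]
ft_force: [0.4, 0.5, 0.2]
finger_gap: 59.9
```

Request:
servo_tool(
  motion=[
    [60, [1.5, 1, -8], -0.087],
    [60, [0.5, 1, -8], -0.087],
    [60, [0, 1, -8], -0.087],
    [60, [-1, 1, -8], -0.087],
    [60, [-1.5, 1, -8], -0.087],
  ],
)

```text
time: 9.58
ee_pos: [649.1, 59.3, 309.1]
orientation: [-1.571, 0.0, 0.73]
ft_force: [1.4, 0.2, -0.4]
finger_gap: 60.4
```

```bash
python3 plan.py 651 59.5 255 2.327 60 5
python3 - <<'E'
from h import *
a=capture('scene');save('s4',a);b=capture('top');save('t4',b)
A=cv2.resize(a[130:250,250:400],None,fx=2.6,fy=2.6);B=cv2.resize(b[120:240,240:390],None,fx=2.6,fy=2.6)
save('c4',np.hstack([A,B]))
E
```

```text
t 9.5833 pos [649.1  59.3 309.1] jaw 2.301 dyaw 0.026 j [0.4, 0.62, -1.03, 1.32, 0.53, 1.48, 1.72] F [ 1.4  0.2 -0.4]
[[60.0, [0.3, 10.8, -0.2], -0.005], [60.0, [0.3, 10.8, -0.2], -0.005], [60.0, [0.3, 10.8, -0.2], -0.005], [60.0, [0.3, 10.8, -0.2], -0.005], [60.0, [0.3, 10.8, -0.2], -0.005]]
```

View pics/c4.png

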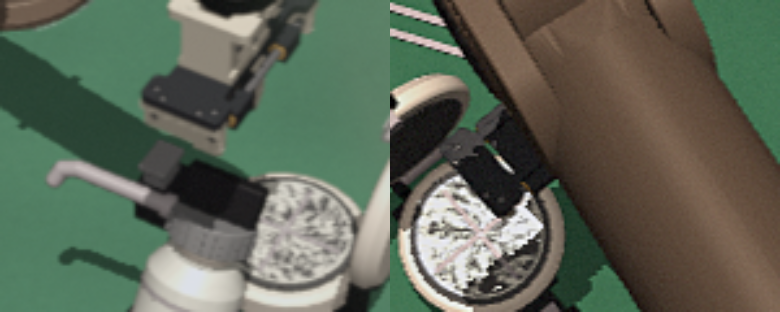

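Run:
```python
from h import *
print(proj('top',(584.5,161,51)),proj('scene',(584.5,161,51)))
for cam,(r,c) in(('top',(160,225)),('scene',(185,310))):
    im=cv2.imread(f'pics/{"t4" if cam=="top" else "s4"}.png')
    im=cv2.resize(im[r:r+80,c:c+100],None,fx=8,fy=7.5 and 8,interpolation=cv2.INTER_CUBIC)[:600]
    for I,col in(((584.5,161),(0,0,255)),):
        for t in np.arange(0,6.3,.15):
            q=proj(cam,(I[0]+80*np.cos(t),I[1]+80*np.sin(t),51));cv2.circle(im,(int((q[1]-c+.5)*8),int((q[0]-r+.5)*8)),3,col,-1)
        q=proj(cam,(*I,51));cv2.circle(im,(int((q[1]-c+.5)*8),int((q[0]-r+.5)*8)),5,col,-1)
    cv2.imwrite(f'pics/p_{cam}.png',im)
a=cv2.imread('pics/p_top.png')[:590];b=cv2.imread('pics/p_scene.png')[:590];cv2.imwrite('pics/p.png',cv2.resize(np.hstack([a,b]),(800,295)))
```

```text
(np.float64(210.27515465141929), np.float64(274.2300476902303)) (np.float64(217.04221963063856), np.float64(360.0740639078886))
```

View pics/p.png

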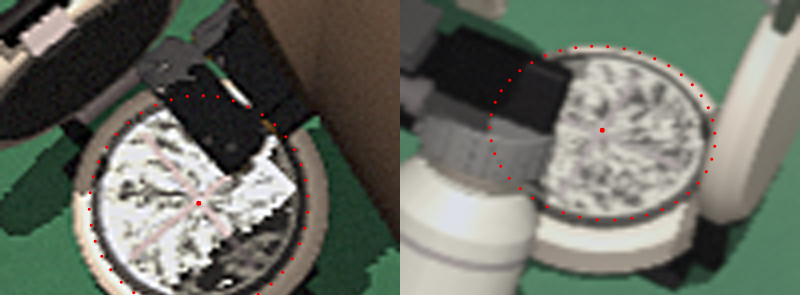

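Request:
servo_tool(
  motion=[
    [60, [1.5, 15, 0], -0.015],
    [60, [0, 15, 0], -0.015],
    [60, [0, 15, 0], 0],
    [60, [0, 9, 0], 0],
    [60, [0, 0, 0], 0],
  ],
)

```text
time: 10.1
ee_pos: [649.0, 60.6, 253.2]
orientation: [-1.569, 0.003, 0.755]
ft_force: [0.6, 0.3, 0.5]
finger_gap: 60.1
```

Run:
```python
from h import *
a=capture('scene');save('s5',a)
save('c5',cv2.resize(a[150:240,290:410],None,fx=6,fy=6,interpolation=cv2.INTER_CUBIC))
```

```text
(no output)
```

View pics/c5.png

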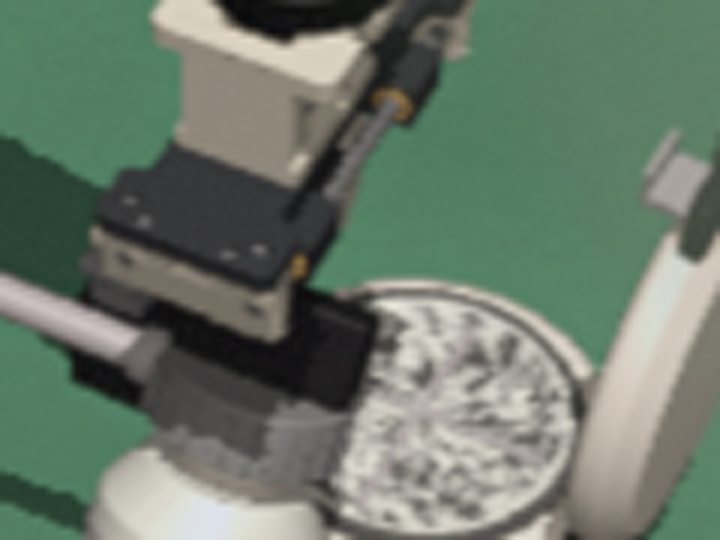

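Request:
servo_tool(
  motion=[
    [60, [1, 6, 0], 0],
    [60, [0, 6, 0], 0],
    [60, [0, 6, 0], 0],
    [60, [0, 0, 0], 0],
  ],
)

```text
time: 10.48
ee_pos: [650.4, 61.1, 236.0]
orientation: [-1.57, 0.001, 0.757]
ft_force: [-0.3, -1.2, -0.6]
finger_gap: 59.9
```

Request:
servo_tool(
  motion=[
    [60, [0, 6, 0], 0],
    [60, [0, 5, 0], 0],
    [60, [0, 4, 0], 0],
    [60, [0, 0, 0], 0],
  ],
)

```text
time: 10.82
ee_pos: [650.4, 61.1, 221.1]
orientation: [-1.57, 0.001, 0.757]
ft_force: [0.0, -0.5, -0.3]
finger_gap: 59.9
```

Request:
servo_tool(
  motion=[
    [52, [0, 0, 0], 0],
    [48, [0, 0, 0], 0],
    [44, [0, 0, 0], 0],
    [44, [0, 0, 0], 0],
  ],
)

```text
time: 11.15
ee_pos: [650.9, 61.5, 222.5]
orientation: [-1.571, -0.0, 0.757]
ft_force: [-0.2, -0.9, -0.3]
finger_gap: 44.6
```

Request:
servo_tool(
  motion=[
    [40, [0, 0, 0], 0],
    [37, [0, 0, 0], 0],
    [37, [0, 0, 0], 0],
  ],
)

```text
time: 11.4
ee_pos: [652.1, 59.9, 222.4]
orientation: [-1.574, -0.001, 0.755]
ft_force: [4.3, -4.2, -0.3]
finger_gap: 37.5
```

Request:
servo_tool(
  motion=[
    [40, [0, 0, -3], 0],
    [40, [0, 0, 0], 0.1],
    [40, [0, 0, 0], 0.1],
    [40, [0, 0, 0], 0.1],
    [40, [0, 0, 0], 0],
  ],
)

```text
time: 11.82
ee_pos: [653.1, 59.0, 222.5]
orientation: [-1.572, -0.0, 0.452]
ft_force: [0.7, -1.6, 0.4]
finger_gap: 39.8
```

Request:
servo_tool(
  motion=[
    [40, [0, 0, 0], 0.1],
    [40, [0, 0, 0], 0.1],
    [40, [0, 0, 0], 0.1],
    [40, [0, 0, 0], 0],
  ],
)

```text
time: 12.15
ee_pos: [652.8, 59.0, 222.4]
orientation: [-1.572, -0.0, 0.156]
ft_force: [1.5, -2.7, 0.5]
finger_gap: 39.7
```

Run:
```python
from h import *
s=env.read_state();print(s['time'],s['ee_pos'],s['orientation'],s['ft_force'],s['torque'])
a=capture('scene');save('s6',a)
save('c6',cv2.resize(a[140:260,240:400],None,fx=4,fy=4,interpolation=cv2.INTER_CUBIC))
for c in('scene',):
  for q in('grip','mouth'):
    print(c,q,[(np.round(x['centre'],1).tolist(),round(x['p'],2)) for x in tip_of(c,q)[:2]])
```

```text
12.15 [652.84449538  58.96769698 222.4319416 ] [-1.57152964e+00 -8.44779458e-05  1.55543113e-01] [ 1.46116782 -2.6645882   0.52657803] [-0.34545942 -0.26878024  0.04749081]
scene grip [([204.2, 335.8], 0.83)]
scene mouth [([194.6, 283.3], 0.76)]
```

View pics/c6.png

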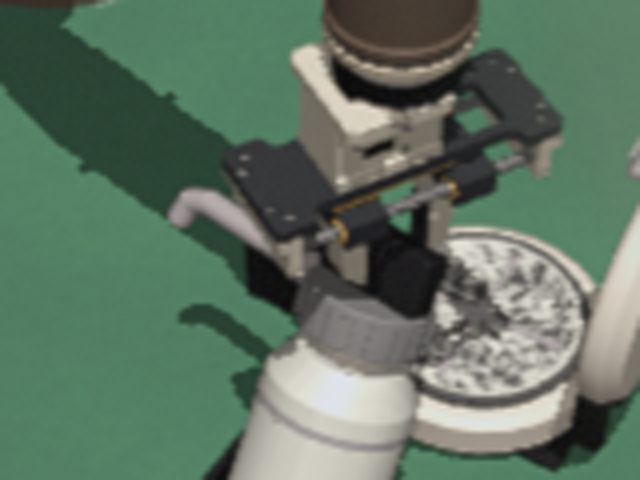

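Request:
servo_tool(
  motion=[
    [40, [0, 0, 0], 0.1],
    [39, [0, 0, 0], 0.1],
    [38, [0, 0, 0], 0.1],
    [37, [0, 0, 0], 0.1],
    [37, [0, 0, 0], 0],
  ],
)

```text
time: 12.72
ee_pos: [652.5, 59.3, 222.2]
orientation: [-1.571, 0.0, -0.244]
ft_force: [-0.8, -2.2, 1.0]
finger_gap: 37.5
```

Request:
servo_tool(
  motion=[
    [36, [0, 0, 0], 0.1],
    [36, [0, 0, 0], 0.1],
    [35, [0, 0, 0], 0.1],
    [35, [0, 0, 0], 0.1],
    [35, [0, 0, 0], 0],
  ],
)

```text
time: 13.13
ee_pos: [652.3, 59.6, 222.0]
orientation: [-1.571, 0.001, -0.641]
ft_force: [-0.9, -1.6, -0.7]
finger_gap: 35.2
```

```bash
cat > look.py <<'E'
import sys;from h import *
n=sys.argv[1]
s=env.read_state();print(s['time'],np.round(s['ee_pos'],1),np.round(s['orientation'],3),np.round(s['ft_force'],1),np.round(s['torque'],2),s['joints'].round(2))
a=capture('scene');save('s'+n,a);b=capture('top');save('t'+n,b)
save('c'+n,np.hstack([cv2.resize(a[140:260,250:390],None,fx=2.8,fy=2.8,interpolation=cv2.INTER_CUBIC),cv2.resize(b[130:250,240:380],None,fx=2.8,fy=2.8,interpolation=cv2.INTER_CUBIC)]))
for c in('scene','top'):
  for q in('grip','mouth'):
    print(c,q,[(np.round(x['centre'],1).tolist(),round(x['p'],2)) for x in tip_of(c,q)[:2]])
E
python3 look.py 7
```

```text
13.1333 [652.3  59.6 222. ] [-1.571e+00  1.000e-03 -6.410e-01] [-0.9 -1.6 -0.7] [-0.19  0.11  0.04] [ 0.25  0.58 -0.68  1.45  0.37  1.24  0.45]
scene grip [([204.7, 333.1], 0.96), ([215.3, 357.4], 0.71)]
scene mouth []
top grip []
top mouth [([229.2, 301.3], 0.57)]
```

View pics/c7.png

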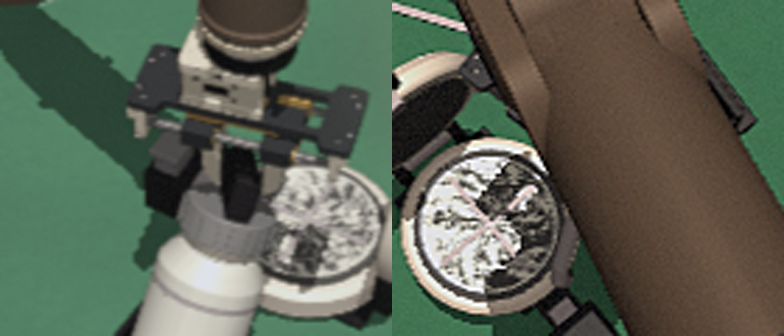

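```bash
cat > mo.py <<'E'
from fit5 import *
p=np.load('disp.npy')
for t in np.arange(.8,2.7,.1):
    w=W(np.r_[p[:4],p[4]-t],(165,0,-62-1.5*t)); q=proj('top',w);q2=proj('scene',w)
    b=frame(np.r_[p[:4],p[4]-t])[:,0]
    print(round(t,2),iron(w),'top',np.round(q,1),'scene',np.round(q2,1),'baraz+90',round((np.arctan2(b[1],b[0])+np.pi/2+np.pi)%(2*np.pi)-np.pi,2))
E
python3 mo.py; python3 -c "
import cv2
a=cv2.imread('pics/t7.png')[165:235,245:310];cv2.imwrite('pics/z7.png',cv2.resize(a,None,fx=8,fy=8,interpolation=cv2.INTER_CUBIC))"
```

```text
0.8 [-157.1  -58.1  121.9] top [235.9 325.3] scene [195.  301.4] baraz+90 -1.48
0.9 [-146.1  -48.2  114.6] top [235.4 319.9] scene [195.7 306.6] baraz+90 -1.57
1.0 [-134.   -39.4  107.8] top [234.4 314.6] scene [196.7 311.9] baraz+90 -1.66
1.1 [-120.8  -31.8  101.4] top [232.8 309.4] scene [198.1 317.4] baraz+90 -1.76
1.2 [-106.7  -25.4   95.6] top [230.7 304.4] scene [199.6 322.8] baraz+90 -1.86
1.3 [-91.9 -20.3  90.5] top [228.1 299.6] scene [201.5 328.3] baraz+90 -1.96
1.4 [-76.5 -16.6  86. ] top [225. 295.] scene [203.5 333.7] baraz+90 -2.07
1.5 [-60.6 -14.3  82.3] top [221.5 290.8] scene [205.8 339.1] baraz+90 -2.18
1.6 [-44.4 -13.4  79.3] top [217.6 286.9] scene [208.3 344.4] baraz+90 -2.29
1.7 [-28. -14.  77.] top [213.3 283.3] scene [211.  349.5] baraz+90 -2.4
1.8 [-11.7 -16.1  75.6] top [208.7 280.2] scene [213.9 354.5] baraz+90 -2.52
1.9 [  4.4 -19.5  75.1] top [203.7 277.4] scene [216.9 359.2] baraz+90 -2.63
2.0 [ 20.2 -24.3  75.3] top [198.6 275. ] scene [220.1 363.7] baraz+90 -2.75
2.1 [ 35.4 -30.5  76.4] top [193.2 273.1] scene [223.4 367.9] baraz+90 -2.86
2.2 [ 50.  -37.9  78.2] top [187.7 271.6] scene [226.8 371.7] baraz+90 -2.98
2.3 [ 63.8 -46.6  80.9] top [182.1 270.6] scene [230.2 375.2] baraz+90 -3.09
2.4 [ 76.7 -56.3  84.3] top [176.4 270.1] scene [233.7 378.3] baraz+90 3.09
2.5 [ 88.4 -67.1  88.5] top [170.6 270.1] scene [237.3 380.9] baraz+90 2.98
2.6 [ 99.  -78.8  93.3] top [164.9 270.5] scene [240.8 383.1] baraz+90 2.88
```

View pics/z7.png

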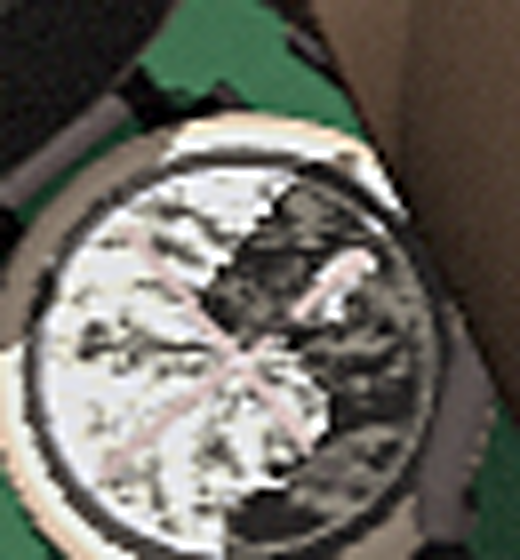

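Request:
servo_tool(
  motion=[
    [34, [0, 0, 0], 0.1],
    [33, [0, 0, 0], 0.1],
    [32, [0, 0, 0], 0.1],
    [32, [0, 0, 0], 0],
  ],
)

```text
time: 13.77
ee_pos: [652.6, 59.2, 222.1]
orientation: [-1.571, -0.0, -0.946]
ft_force: [-2.6, -0.2, -1.6]
finger_gap: 32.4
```

```bash
python3 look.py 8
```

```text
13.7667 [652.6  59.2 222.1] [-1.571 -0.    -0.946] [-2.6 -0.2 -1.6] [-0.2   0.32  0.05] [ 0.21  0.56 -0.61  1.46  0.33  1.22  0.18]
scene grip [([204.4, 335.2], 0.6)]
scene mouth []
top grip []
top mouth [([220.2, 286.3], 0.47)]
```

View pics/c8.png

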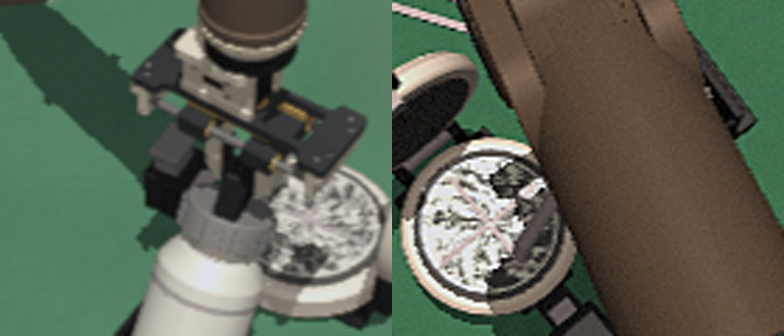

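```bash
python3 - <<'E'
from fit5 import *
print('target px',proj('top',(584.5,161,76)),iron(atz('top',(220.2,286.3),79)))
E
python3 -c "
import cv2
a=cv2.imread('pics/t8.png')[175:240,245:315];cv2.imwrite('pics/z8.png',cv2.resize(a,None,fx=9,fy=9,interpolation=cv2.INTER_CUBIC))"
```

```text
target px (np.float64(209.35193004447916), np.float64(273.21665022661847)) [-48.8  -7.2  79. ]
```

View pics/z8.png

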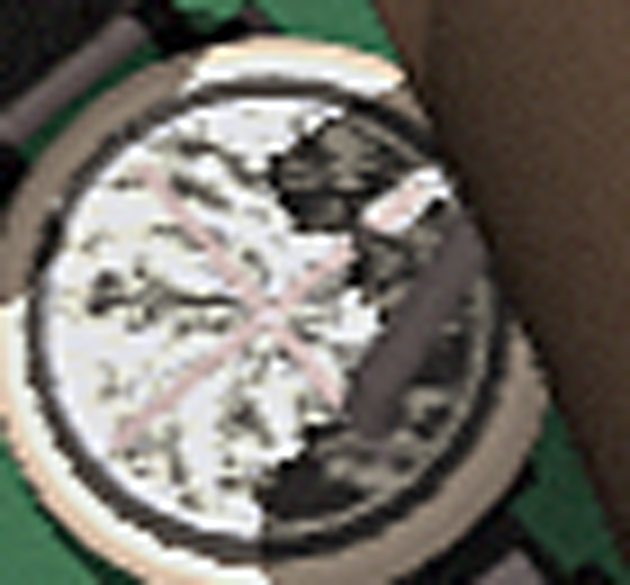

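Request:
servo_tool(
  motion=[
    [32, [0, 0, 0], 0.1],
    [32, [0, 0, 0], 0.1],
    [32, [0, 0, 0], 0],
  ],
)

```text
time: 14.32
ee_pos: [652.7, 58.9, 222.0]
orientation: [-1.571, -0.0, -1.146]
ft_force: [-2.0, -1.1, -1.2]
finger_gap: 32.2
```

```bash
python3 look.py 9; python3 -c "
import cv2
a=cv2.imread('pics/t9.png')[175:240,245:315];cv2.imwrite('pics/z9.png',cv2.resize(a,None,fx=9,fy=9,interpolation=cv2.INTER_CUBIC))"
```

```text
14.3167 [652.7  58.9 222. ] [-1.571 -0.    -1.146] [-2.  -1.1 -1.2] [-0.26  0.35  0.02] [ 0.18  0.55 -0.56  1.46  0.31  1.22  0.  ]
scene grip [([205.1, 336.3], 0.57)]
scene mouth []
top grip [([260.8, 412.9], 0.48)]
top mouth [([214.3, 279.4], 0.64)]
```

View pics/z9.png

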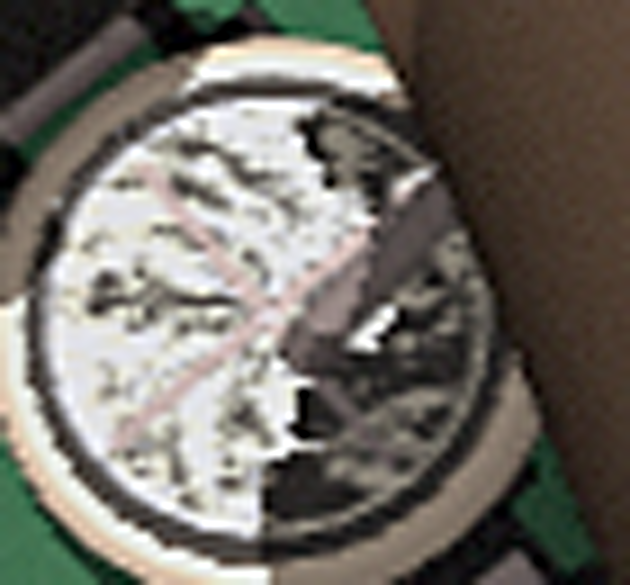

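Request:
servo_tool(
  motion=[
    [32, [0, 0, 0], 0.07],
    [32, [0, 0, 0], 0.05],
    [32, [0, 0, 0], 0],
  ],
)

```text
time: 14.87
ee_pos: [652.7, 58.8, 222.0]
orientation: [-1.571, -0.0, -1.264]
ft_force: [-2.7, -2.2, -3.1]
finger_gap: 32.2
```

```bash
python3 look.py 10; python3 -c "
import cv2
a=cv2.imread('pics/t10.png')[175:240,245:315];cv2.imwrite('pics/z10.png',cv2.resize(a,None,fx=9,fy=9,interpolation=cv2.INTER_CUBIC))"
```

```text
14.8667 [652.7  58.8 222. ] [-1.571 -0.    -1.264] [-2.7 -2.2 -3.1] [-0.49  0.31  0.04] [ 0.17  0.55 -0.54  1.46  0.29  1.21 -0.1 ]
scene grip [([203.6, 333.4], 0.61)]
scene mouth [([234.8, 208.0], 0.71)]
top grip []
top mouth [([208.3, 277.8], 0.61)]
```

View pics/z10.png

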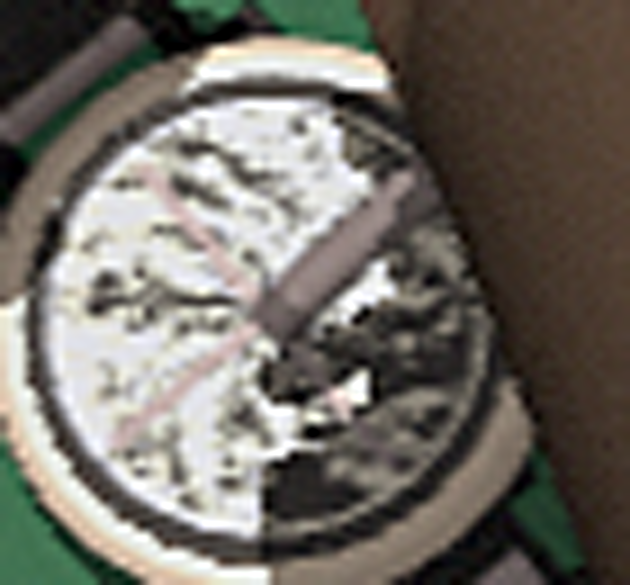

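Request:
servo_tool(
  motion=[
    [40, [0, 0, 0], -0.04],
    [46, [0, 0, 0], -0.04],
    [50, [0, 0, 0], 0],
    [50, [0, 0, 0], 0],
  ],
)

```text
time: 15.5
ee_pos: [653.5, 60.1, 222.9]
orientation: [-1.569, 0.001, -1.183]
ft_force: [-0.2, 0.0, -0.7]
finger_gap: 49.1
```

Request:
servo_tool(
  motion=[
    [50, [0, -10, 0], 0],
    [50, [0, -20, 0], 0],
    [50, [0, -30, 0], 0],
    [50, [0, -30, 0], 0],
    [50, [0, -20, 0], 0],
  ],
)

```text
time: 15.92
ee_pos: [653.5, 60.0, 336.4]
orientation: [-1.567, -0.0, -1.183]
ft_force: [1.4, 0.2, 0.3]
finger_gap: 50.3
```

```bash
python3 plan.py 450 -100 340 0.4 50 7
```

```text
t 15.9167 pos [653.5  60.  336.4] jaw 0.387 dyaw 0.013 j [0.17, 0.49, -0.57, 1.28, 0.26, 1.44, 0.01] F [1.4 0.2 0.3]
[[50.0, [10.2, -0.5, -35.5], -0.002], [50.0, [10.1, -0.5, -35.6], -0.002], [50.0, [10.1, -0.5, -35.6], -0.002], [50.0, [10.0, -0.5, -35.6], -0.002], [50.0, [9.9, -0.5, -35.6], -0.002]]
[[50.0, [9.9, -0.5, -35.6], -0.002], [50.0, [9.8, -0.5, -35.7], -0.002]]
```

Request:
servo_tool(
  motion=[
    [50, [10, 0, -35], 0],
    [50, [10, 0, -35], 0],
    [50, [10, 0, -35], 0],
    [50, [10, 0, -35], 0],
    [50, [10, 0, -35], 0],
  ],
)

```text
time: 16.33
ee_pos: [508.6, -53.6, 333.1]
orientation: [-1.569, -0.001, -1.183]
ft_force: [-0.1, -1.5, 0.0]
finger_gap: 50.0
```

Request:
servo_tool(
  motion=[
    [50, [10, 0, -35], 0],
    [50, [10, 0, -35], 0],
    [50, [15, 0, -30], 0],
    [50, [15, 0, -30], 0],
    [50, [0, 0, 0], 0],
  ],
)

```text
time: 16.75
ee_pos: [404.8, -153.6, 333.3]
orientation: [-1.572, -0.003, -1.191]
ft_force: [0.1, -0.8, -0.7]
finger_gap: 50.4
```

```bash
python3 look.py 11; python3 -c "
import cv2,numpy as np
a=cv2.imread('pics/t11.png')[165:235,240:330];b=cv2.imread('pics/s11.png')[175:245,310:400]
cv2.imwrite('pics/z11.png',np.hstack([cv2.resize(v,(400,311),interpolation=cv2.INTER_CUBIC) for v in(a,b)]))"
```

```text
16.75 [ 404.8 -153.6  333.3] [-1.572 -0.003 -1.191] [ 0.1 -0.8 -0.7] [-0.01 -0.15 -0.04] [ 0.72  0.07 -0.51  1.8   0.04  1.28  0.58]
scene grip [([206.5, 334.4], 0.57)]
scene mouth [([211.1, 353.1], 0.54)]
top grip [([177.3, 308.5], 0.84)]
top mouth [([158.9, 229.7], 0.73), ([246.4, 189.7], 0.72)]
```

View pics/z11.png

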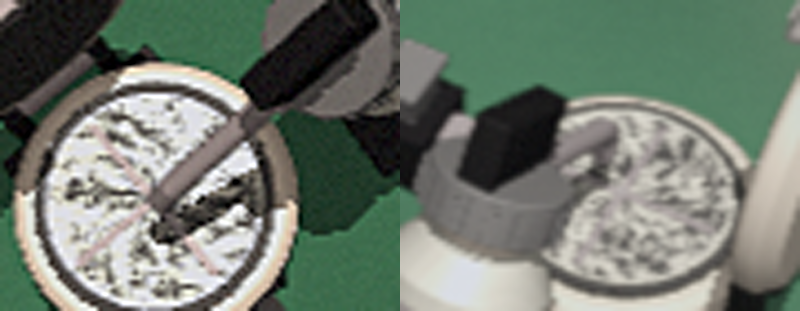

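View pics/s11.png

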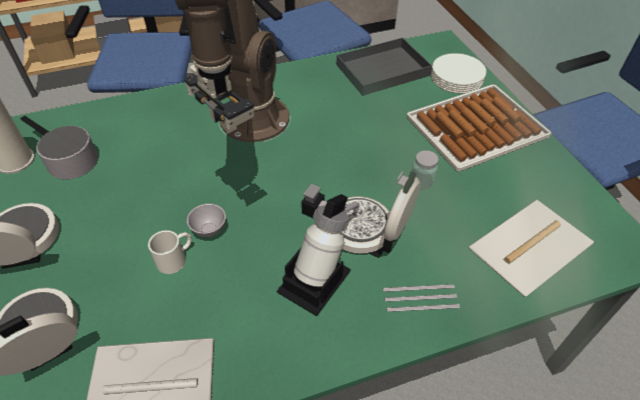

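View pics/t11.png

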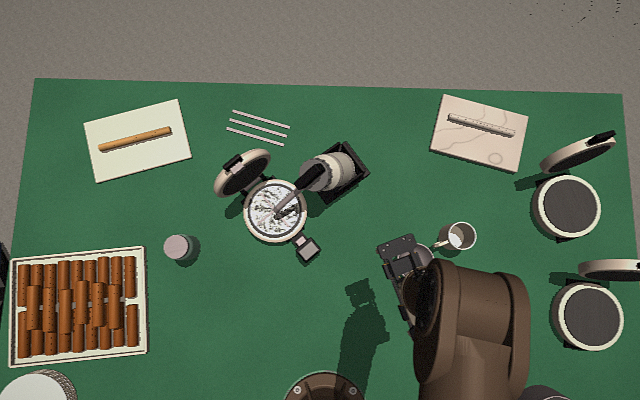

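```bash
python3 -c "
from h import *
for z in(70,76,82,90): print(z,np.round(proj('top',(584.5,161,z)),1),np.round(proj('scene',(584.5,161,z)),1))
out=[]
for n,c,(r,k) in(('t11','top',(190,260)),('s11','scene',(190,335))):
    im=cv2.imread(f'pics/{n}.png')[r:r+40,k:k+40];im=cv2.resize(im,(400,400),interpolation=cv2.INTER_CUBIC)
    for z,col in((51,(255,0,0)),(76,(0,0,255)),(90,(0,200,0))):
        q=proj(c,(584.5,161,z));cv2.circle(im,(int((q[1]-k+.5)*10),int((q[0]-r+.5)*10)),4,col,-1)
    out.append(im)
cv2.imwrite('pics/z12.png',np.hstack(out))"
```

```text
70 [209.6 273.5] [212.8 360.5]
76 [209.4 273.2] [211.4 360.7]
82 [209.1 273. ] [210.  360.8]
90 [208.8 272.6] [208.2 361. ]
```

View pics/z12.png

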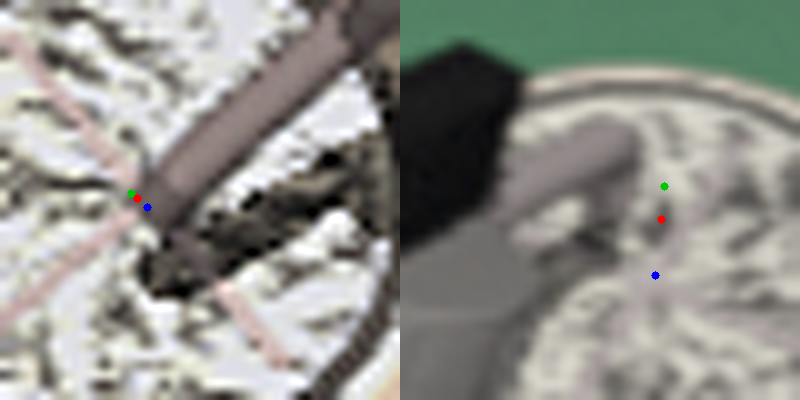

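Run:
```python
from fit5 import *
def tri(a,b):
    o1,d1=ray('top',a);o2,d2=ray('scene',b)
    A=np.c_[d1,-d2];t=np.linalg.lstsq(A,o2-o1,rcond=None)[0];x,y=o1+d1*t[0],o2+d2*t[1];return (x+y)/2,np.linalg.norm(x-y)
for b in((206.5,356.7),(209,356.7),(204.5,357)):
    w,e=tri((209.8,276),b);print(iron(w),w.round(1),round(e,1))
print([iron(atz('top',(209.8,276),z)) for z in(70,76,85)])
# refit with all data incl. final mouth positions (t free)
p0=np.load('disp.npy')
O=[('scene',(204,335.5),(0,0,0),.5),('top',(179,307),(0,0,0),.3),('scene',(200,270.5),M,1),('top',(216,364.3),M,1),
('top',(190.5,314),(40,-12,26),1),('top',(170,293),(-40,-12,26),1),('top',(164,298),(-40,12,26),.7),('scene',(192,325),(40,-12,26),1),('scene',(203.5,353),(-40,-12,26),1)]
obs=[('top',(229,301.3),0),('top',(220.8,285.2),1),('top',(213.8,279),2),('top',(209.8,276),3),('scene',(207,356.7),3)]
def F(q):
    r=[res(q[:5],O)[:-1]]
    for c,rc,i in obs:
        t=q[5+i];r.append(np.subtract(proj(c,W(np.r_[q[:4],q[4]-t],(165,0,-62-1.5*t))),rc))
    return np.r_[np.concatenate(r),(q[3]-PH)/.5]
q=least_squares(F,np.r_[p0[:5],1.25,1.55,1.7,1.83],loss='soft_l1').x
print(np.round(q,3));print(np.round(F(q)[:-1].reshape(-1,2),1).tolist(),q[3]-PH)
for dt in(-.05,0,.04,.08,.12):
    t=q[8]+dt;print(dt,iron(W(np.r_[q[:4],q[4]-t],(165,0,-62-1.5*t))))
```

```text
[-10.3  -5.7  97.7] [580.9 149.8  97.7] 1.4
[-9.1 -5.8 87.8] [581.8 150.5  87.8] 2.3
[-10.9  -5.4 105.5] [580.3 149.6 105.5] 0.1
[array([-5.4, -5. , 70. ]), array([-6.3, -5.1, 76. ]), array([-7.7, -5.2, 85. ])]
[654.515  56.342 214.014   2.072  -2.282   1.271   1.588   1.736   1.825]
[[1.4, 0.3], [-0.6, 0.7], [0.0, -0.8], [1.0, 0.6], [1.3, -1.2], [0.9, -2.3], [-0.3, -1.5], [-2.5, 1.5], [-0.5, 2.6], [0.7, -0.3], [-1.7, 1.9], [-1.0, 2.9], [-1.1, 3.0], [6.5, -1.2]] -0.25589990262580375
-0.05 [-17.8 -12.4  76.5]
0 [ -9.7 -13.7  75.9]
0.04 [ -3.2 -14.9  75.6]
0.08 [  3.2 -16.4  75.4]
0.12 [  9.6 -18.   75.3]
```

The top view puts the mouth about 7 mm short of the middle in the turning direction, at (209.8,276) against (209.4,273.2). There is plenty of time, so I go back and nudge the head about 0.045 rad further.

Request:
servo_tool(
  motion=[
    [50, [-15, 0, 30], 0],
    [50, [-15, 0, 30], 0],
    [50, [-10, 0, 35], 0],
    [50, [-10, 0, 35], 0],
    [50, [-10, 0, 35], 0],
  ],
)

```text
time: 17.47
ee_pos: [539.9, -28.2, 332.2]
orientation: [-1.57, 0.0, -1.182]
ft_force: [-0.2, -0.9, 0.9]
finger_gap: 50.2
```

Request:
servo_tool(
  motion=[
    [50, [-10, 0, 35], 0],
    [50, [-10, 0, 35], 0],
    [50, [-10, 0, 35], 0],
    [50, [-10, 0, 35], 0],
    [50, [0, 0, 0], 0],
  ],
)

```text
time: 17.88
ee_pos: [655.6, 66.7, 329.7]
orientation: [-1.571, 0.005, -1.176]
ft_force: [-1.7, -0.4, -0.7]
finger_gap: 50.0
```

```bash
python3 plan.py 653 59.5 222 0.388 50 5
```

```text
t 17.8833 pos [655.6  66.7 329.7] jaw 0.395 dyaw -0.007 j [0.18, 0.51, -0.6, 1.28, 0.27, 1.44, -0.0] F [-1.7 -0.4 -0.7]
[[50.0, [1.1, 21.5, -1.0], 0.001], [50.0, [1.1, 21.5, -1.0], 0.001], [50.0, [1.1, 21.5, -1.0], 0.001], [50.0, [1.1, 21.5, -1.0], 0.001], [50.0, [1.1, 21.5, -1.0], 0.001]]
```

Request:
servo_tool(
  motion=[
    [50, [0, 20, 0], 0],
    [50, [0, 10, 0], 0],
    [50, [0, 0, 0], 0],
    [50, [0, 0, 0], 0],
  ],
)

```text
time: 18.22
ee_pos: [652.4, 59.3, 301.7]
orientation: [-1.572, 0.0, -1.183]
ft_force: [-0.3, -0.2, 0.3]
finger_gap: 50.0
```

```bash
python3 plan.py 653 59.5 222 0.388 50 4
```

```text
t 18.2167 pos [652.4  59.3 301.7] jaw 0.388 dyaw -0.0 j [0.19, 0.51, -0.59, 1.34, 0.28, 1.38, -0.01] F [-0.3 -0.2  0.3]
[[50.0, [0.0, 19.9, 0.2], 0.0], [50.0, [0.0, 19.9, 0.2], 0.0], [50.0, [0.0, 19.9, 0.2], 0.0], [50.0, [0.0, 19.9, 0.2], 0.0]]
```

Request:
servo_tool(
  motion=[
    [50, [0, 25, 0.5], 0],
    [50, [0, 22, 0], 0],
    [50, [0, 15, 0], 0],
    [50, [0, 10, 0], 0],
    [50, [0, 7.5, 0], 0],
  ],
)

```text
time: 18.63
ee_pos: [653.3, 59.1, 222.7]
orientation: [-1.571, -0.0, -1.183]
ft_force: [-0.3, 0.3, -0.4]
finger_gap: 50.1
```

Request:
servo_tool(
  motion=[
    [44, [0, 0, 0], 0],
    [38, [0, 0, 0], 0],
    [32, [0, 0, 0], 0],
    [32, [0, 0, 0], 0],
    [32, [0, 0, 0], 0],
  ],
)

```text
time: 19.05
ee_pos: [653.2, 59.4, 223.6]
orientation: [-1.57, -0.0, -1.183]
ft_force: [-2.3, -1.4, 1.5]
finger_gap: 32.1
```

Request:
servo_tool(
  motion=[
    [32, [0, 0, 0], 0.04],
    [32, [0, 0, 0], 0.04],
    [32, [0, 0, 0], 0.03],
    [32, [0, 0, 0], 0.02],
    [32, [0, 0, 0], 0],
  ],
)

```text
time: 19.47
ee_pos: [653.2, 58.4, 223.0]
orientation: [-1.571, -0.001, -1.314]
ft_force: [-3.2, -3.8, 2.2]
finger_gap: 31.6
```

```bash
python3 look.py 13
cat > z.py <<'E'
import sys;from h import *
n=sys.argv[1];out=[]
for f,c,(r,k) in(('t','top',(190,260)),('s','scene',(190,335))):
    im=cv2.imread(f'pics/{f}{n}.png')[r:r+40,k:k+40];im=cv2.resize(im,(400,400),interpolation=cv2.INTER_CUBIC)
    for z,col in((51,(255,0,0)),(76,(0,0,255)),(90,(0,200,0))):
        q=proj(c,(584.5,161,z));cv2.circle(im,(int((q[1]-k+.5)*10),int((q[0]-r+.5)*10)),4,col,-1)
    out.append(im)
cv2.imwrite(f'pics/zz{n}.png',np.hstack(out))
E
python3 z.py 13
```

```text
19.4667 [653.2  58.4 223. ] [-1.571e+00 -1.000e-03 -1.314e+00] [-3.2 -3.8  2.2] [-0.97  0.51  0.05] [ 0.18  0.55 -0.55  1.46  0.3   1.22 -0.16]
scene grip [([205.7, 332.9], 0.65)]
scene mouth []
top grip []
top mouth [([210.4, 278.1], 0.44)]
```

View pics/zz13.png

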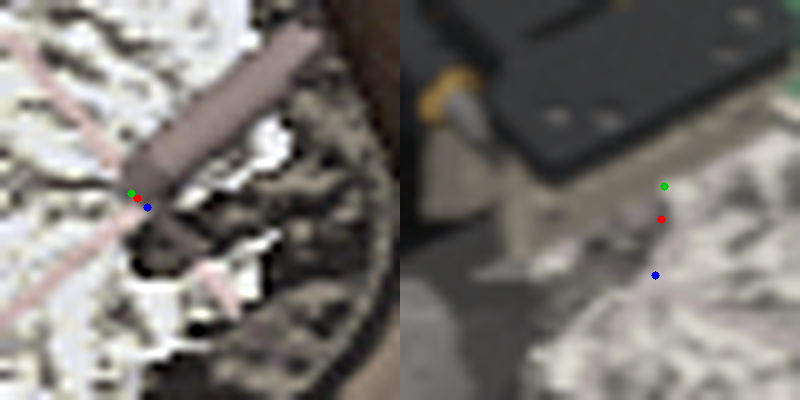

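Request:
servo_tool(
  motion=[
    [40, [0, 0, 0], -0.04],
    [46, [0, 0, 0], -0.04],
    [50, [0, 0, 0], -0.02],
    [50, [0, 0, 0], 0],
  ],
)

```text
time: 20.1
ee_pos: [653.5, 60.1, 222.8]
orientation: [-1.57, 0.001, -1.211]
ft_force: [0.5, 0.1, -0.0]
finger_gap: 49.3
```

Request:
servo_tool(
  motion=[
    [50, [0, -10, 0], 0],
    [50, [0, -20, 0], 0],
    [50, [0, -30, 0], 0],
    [50, [0, -30, 0], 0],
    [50, [0, -20, 0], 0],
  ],
)

```text
time: 20.52
ee_pos: [653.8, 60.2, 336.7]
orientation: [-1.567, 0.0, -1.213]
ft_force: [0.4, 0.3, 0.0]
finger_gap: 49.8
```

Request:
servo_tool(
  motion=[
    [50, [10, 0, -30], 0],
    [50, [10, 0, -35], 0],
    [50, [10, 0, -35], 0],
    [50, [10, 0, -35], 0],
    [50, [10, 0, -35], 0],
  ],
)

```text
time: 20.93
ee_pos: [510.3, -47.3, 333.4]
orientation: [-1.57, -0.0, -1.213]
ft_force: [0.7, -0.2, 1.2]
finger_gap: 49.6
```

Request:
servo_tool(
  motion=[
    [50, [10, 0, -35], 0],
    [50, [10, 0, -35], 0],
    [50, [15, 0, -30], 0],
    [50, [15, 0, -20], 0],
    [50, [0, 0, 0], 0],
  ],
)

```text
time: 21.35
ee_pos: [414.1, -140.1, 333.7]
orientation: [-1.572, -0.003, -1.22]
ft_force: [1.3, 0.3, -0.1]
finger_gap: 49.8
```

Request:
servo_tool(
  motion=[
    [50, [0, 0, 0], 0],
    [50, [0, 0, 0], 0],
    [50, [0, 0, 0], 0],
    [50, [0, 0, 0], 0],
  ],
)

```text
time: 21.68
ee_pos: [417.4, -134.7, 332.9]
orientation: [-1.57, 0.0, -1.211]
ft_force: [-0.9, 0.6, -0.6]
finger_gap: 49.9
```

```bash
python3 look.py 14; python3 z.py 14
```

```text
21.6833 [ 417.4 -134.7  332.9] [-1.57   0.    -1.211] [-0.9  0.6 -0.6] [-0.03 -0.13  0.06] [ 0.71  0.09 -0.55  1.79  0.05  1.28  0.5 ]
scene grip [([207.4, 334.3], 0.55)]
scene mouth [([209.4, 358.3], 0.51)]
top grip [([179.2, 309.7], 0.94)]
top mouth [([206.5, 275.2], 0.79)]
```

View pics/zz14.png

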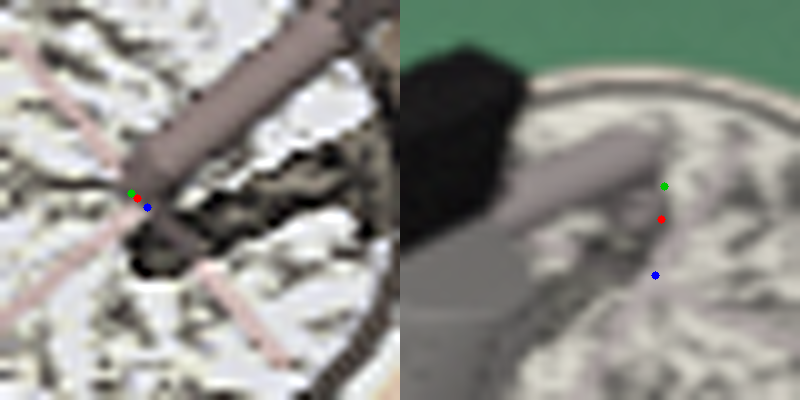

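View pics/s14.png

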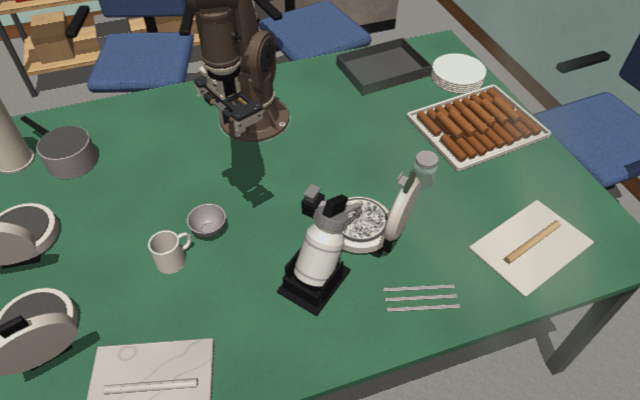

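```bash
python3 -c "
from plant import env
print(env.sign_off())"
```

```text
the job is handed in; nothing more can be done
None
```

The wafer station is set for pouring: the lid is open and the dispenser's mouth is over the baking plate, about 6 mm from its middle. I handed the job in at about 22 s on the robot's clock.

- **Lid:** One fingertip pressed the catch while the other waited over the tab. I then let the lid up at about 0.5 rad/s to roughly 1.1 rad. The last picture shows it standing open. I read no lid speeds directly, and contact force faded to about zero above roughly 0.8 rad. From there the lid's slow rise is inferred.
- **Dispenser head:** I turned the head clockwise with the fingers set loosely round the grip bar, keeping off the spout. The first stop was about 7 mm short, so I went back and nudged it slightly further, then let go and backed away.
- **Mouth position:** By my reading of the top view, the mouth is within 2 mm in the turning direction and about 6 mm short along the spout. More turning cannot change the shortfall along the spout.
- **Disagreements:** The trained network's last top-view mouth point was 2–3 pixels (6–8 mm) off the target, similar to my own reading. The scene camera was not consistent on the mouth's height. My geometric model, refitted before the nudge, put the mouth about 15 mm short along the spout; I trusted the direct pictures instead.
- **Jar, mug and bowl:** They look unmoved in the last scene picture, and the arm ended well clear with no contact force.

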